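Lock the lens retaining ring of a tilted inspection head with a pin spanner

ROBOT

A 6-joint arm with a two-finger parallel gripper is mounted at the origin on the work surface. World frame = base frame: x ahead of the robot, y to its left, z up, the work surface at z = 0. Lengths are in m, angles in degrees, forces in N, time in s.
With the tool pointing down it reaches from about 0.25 to 0.775 m from the base axis. Payload 4 kg.
Tool frame: the origin (TCP) lies midway between the tips of the shut fingers; the grasp point (between the pads) lies 19 mm behind it; z points along the fingers, y is the direction in which the jaws open and shut (so a half turn about z gives the same grasp; the last joint's range is limited). The gripper opens to 85 mm and grips with 20 to 120 N. Pads are 22 mm wide; open, the fingers measure 114 mm over their backs; the gripper's body (76 mm by 85 mm) begins 54 mm behind the grasp point. The pads swing forward as they close: fully open they stand 13 mm farther back than shut.
Start: joints at [-75.292, 4.996, 78.535, -0, 96.463, -5.907], TCP at [0.194, -0.515, 0.231] pointing down, gripper open.
Joint ranges: [-177.83, 177.83], [-43.37, 116.18], [15.69, 146.23], [-61.86, 241.86], [9.47, 152.12], [-147.06, 147.06]. Speed limits (degrees/s): [159.86, 159.86, 180, 180, 180, 180].

INTERFACE

Orientations are given as a 3x3 rotation matrix whose columns are the frame's x, y, z axes.
In Python, from plant import sensors, read_camera, manip gives the robot as it stands. The module is installed in compiled form; this text tells all that it offers.
- The arm moves only by the tool drive_tool, never from a script. Its argument "increments" is a list of rows, each an object with "offset": the shift along the tool's x, y, z in mm, a list of three; "delta_rot": the turn, a rotation vector about the tool's x, y, z in degrees, a list of three. In form: [{"offset": [x, y, z], "delta_rot": [ax, ay, az]}, ...]. A call has 1 to 8 rows; each row shifts and turns the commanded pose from where the row before left it, along the tool's axes as they then stand; what a row does not reach is not made up. A row lasts 1/12 s, in which the tool goes at most 41.7 mm and 7.16 degrees, less where a joint would pass 70% of its speed; a pose out of reach is approached as far as the arm can. A call is refused whole if a number of a shift passes 41.7 or a number of a turn 7.16, either way. A call with a gripper value outside its range is refused whole. "jaw" is the closure in counts, from 0 (fully open) to 255 (shut), set as the call begins (left out, the last holds). The fingers move at their own pace and stop on an object; "squeeze" is the grip in N (left out, the last holds). Time passes only in rows, so rows that do not move let the fingers close. It gives the time, the measured TCP pose, the force and the opening at its end, in the units of the state.
- sensors.get_obs(): the state, without advancing time (a new reading comes with each control period).
- read_camera(name): name is "scene" or "top"; returns a dict with "image" (480x640x3 uint8, blue, green, red), "z_map" (480x640 float32, m along the optical axis (not along the pixel's ray), 0 where there is no reading), "fx", "fy", "cx", "cy" (pixels), "camera_from_world" (4x4, takes a point from world to camera coordinates). Camera axes: x right, y down, z forward; pixel columns grow to the right and rows downward; lengths in m; the calibration is good to about 2 mm. A picture is of the moment at which its call begins.
- manip.close_job(): hands the job in, once; it reports no verdict.
The state is a dict: "time_s": time; "joint_positions": joint angles; "joint_vel": joint speeds; "joint_efforts": joint torques, N m; "ee_pos": TCP position; "orientation": TCP orientation; "force": force on the tool from outside, world axes, zero at the start; "ft_torque": the same for the moment, N m; "gripper_width": finger opening in m.
Only numpy, scipy, OpenCV 4.12 (cv2) and the standard library are available. Lean on these libraries where they do the work, as an engineer would, in place of code of your own. Each camera call takes 0.05 s, during which the arm holds its last target.

TASK

Two pin spanners stand in wooden rests; with the one whose pins are spaced to fit the inspection head's retaining ring, put both pins into the ring's two holes before turning anything, then turn the ring clockwise (seen from in front of the lens) with the spanner until it stops fully home. Afterwards put that spanner back upright in its own rest and let go; leave the other spanner and the jar, screwdriver and bottle where they are, and do not turn the ring with the fingers.

Things in the scene. Friction and masses are not known exactly. Their poses are not given: they have to be found in the camera images.
- ring (a joint): angle (rad) of the retaining ring on the head; grows as the ring turns clockwise seen from in front of the lens (a negative turn about ring_face's z). 1.0 is fully home at a hard stop (a small lug on the ring's edge then meets a dark block on the drum); 0 is the other stop; starts at 0 to 0.35 and stays where left (friction 0.12 N m).
- ring_face (a point): centre of the outer face of the retaining ring: 16-sided, aluminium, 104 mm across, 50 mm bore over the lens, 12 mm thick, on the flat end of a grey round drum (128 mm across). z points out of the lens, 30 degrees from vertical, leaning to the robot's side; x runs through the two holes and turns with the ring. 135 mm above the bench. The face is flat, nothing stands above it.
- hole_a (a point): mouth centre of one pin hole in the ring, 35 mm from ring_face along +x; round, 12 mm diameter, 12 mm deep, along the ring's axis
- hole_b (a point): mouth centre of the other pin hole, the same, 35 mm from ring_face along -x (70 mm between holes)
- head: the inspection head on its yoke stand (fixed): steel base plate 12 mm thick, grey yoke, tilted drum. Origin on the bench directly below ring_face; z up; the lens leans towards the head's -x. The base plate reaches from -70 to +100 mm in x and 85 mm to either side in y.
- wide_spanner: the spanner that fits (loose, about 0.25 kg): steel bar 94 (x) x 26 (y) x 12 mm, two pins beneath it at x = +35 and -35 mm, black upright grip above its middle, 30 (x) x 16 mm (y), 12 to 84 mm above the bar's underside. Origin: centre of the bar's underside; z up along the grip. Pins 8 mm in diameter, 10 mm long, the last 3 mm tapered to 4 mm. Same when turned half round about z.
- wide_spanner_rest_seat (a point): centre of the seat of the wide spanner's plywood rest (fixed), 24 mm above the bench: the wide spanner's origin lies here when in its rest, z up, x along the rest, either way round. The bar lies on two rails (14 mm gap for the pins) inside a rim 8 mm higher than the seat, with 3 mm to spare at each long side, 4 mm at each end. Outside 124 x 54 mm.
- narrow_spanner: the other pin spanner, which does not fit: same grip, but a 66 mm bar and pins only 42 mm apart; origin and axes as for the wide one. Stands in its own rest of the same kind (96 x 54 mm); to be left alone. Which of the two stands farther to the left varies.
- jar: closed paste jar, 60 mm diameter, 60 mm high, yellow cap; origin at the centre of its underside; to be left alone
- screwdriver: screwdriver lying on the bench, 180 mm long; to be left alone
- bottle: closed green bottle, 64 mm diameter, 190 mm high; origin at the centre of its underside; to be left alone
There are look-alikes about, which are no part of the job. Leave any pink or red look-alike of the wide_spanner alone.

How it is judged (in metres and radians):
On the way, in this order (a step that is already met when the one before it is completed fails the run):
1. both pins of the wide spanner are at least 5 mm deep in the ring's holes, the ring not yet turned past 0.6 rad (distance between wide_spanner and ring_face below 0.0065 m and z of wide_spanner in the frame of ring_face below 0.005 m and angle between the z axis of wide_spanner and the z axis of ring_face, either way round below 0.1 rad and angle between the x axis of wide_spanner and the x axis of ring_face, either way round below 0.15 rad and value of joint ring below 0.6 rad), for 0.1 s.
2. the ring is turned home (0.95 rad or more) with both pins still in its holes (value of joint ring above 0.95 rad and distance between wide_spanner and ring_face below 0.009 m and angle between the z axis of wide_spanner and the z axis of ring_face, either way round below 0.15 rad and angle between the x axis of wide_spanner and the x axis of ring_face, either way round below 0.2 rad), for 0.1 s.
At the end, for the whole second after the job is handed in: The ring stands at 0.93 rad or more (home is 1.0), and the wide spanner is released, at rest and upright (within 0.1 rad) in its own rest, within 9 mm sideways and 4 mm in height of its seat (value of joint ring above 0.93 rad and horizontal distance between wide_spanner and wide_spanner_rest_seat below 0.009 m and z of wide_spanner in the frame of wide_spanner_rest_seat between -0.004 and 0.004 m and angle between wide_spanner's own z axis and vertical below 0.1 rad and linear speed of wide_spanner below 0.03 m/s); the robot touches nothing.
It fails at once if the narrow spanner is displaced by more than 20 mm (distance of narrow_spanner from where it was at the start of the episode above 0.02 m).
It fails at once if the jar, screwdriver or bottle is displaced by more than 30 mm (distance of any of jar, screwdriver, bottle from where it was at the start of the episode above 0.03 m).
It fails at once if the fingers push on the ring with more than 3 N (contact force between the fingers and ring above 3 N).
It also fails if it takes over 48 s, if anything falls off the work surface, if the arm or the gripper's body presses on something with over 40 N, if the wrist force passes 120 N, or if a joint passes its speed limit or range.

## Working session

There is one attempt and no reset: what is moved stays moved. The work goes in short steps, Python scripts to look and compute and a tool call to move; the robot and the scene stay as the last step left them, time stands still between calls to the robot, and variables do not carry over. Pictures are saved under pics/ and viewed, and the job is handed in when it is done.

Besides the shell and the picture viewer there is one more tool, called after "Emit:" as name([rows], argument=value, ...), one row to a line, values as JSON. drive_tool: Moves the arm, as the interface text tells. Its arguments: {"type":"object","properties":{"increments":{"type":"array"},"jaw":{"type":"number"},"squeeze":{"type":"number"}},"required":["increments"]}

```bash
mkdir -p pics; python3 - <<'E'
from plant import sensors, read_camera
import cv2,numpy as np,pickle
o=sensors.get_obs();print({k:np.round(v,3).tolist() for k,v in o.items()})
for n in("scene","top"):
    c=read_camera(n);cv2.imwrite(f"pics/{n}0.png",c["image"]);pickle.dump(c,open(f"{n}0.pkl","wb"))
    print(n,c["fx"],c["fy"],c["cx"],c["cy"],np.round(c["camera_from_world"],4).tolist())
E
```

```text
{'time_s': 0.0, 'joint_positions': [-75.294, 5.041, 78.628, 0.001, 96.461, -5.907], 'joint_vel': [0.02, 0.025, 0.08, 0.086, -0.063, 0.059], 'joint_efforts': [0.0, -35.187, -31.327, -0.0, 0.011, 0.0], 'ee_pos': [0.194, -0.514, 0.23], 'orientation': [[0.936, 0.352, -0.001], [0.352, -0.936, 0.002], [0.0, -0.002, -1.0]], 'force': [0.177, -0.832, 0.24], 'ft_torque': [0.014, 0.014, 0.004], 'gripper_width': 0.085}
scene 584.6801862281759 584.6801862281759 317.34123026441864 230.26089578474162 [[-0.3723, 0.928, -0.0166, 0.2725], [0.5322, 0.1987, -0.823, -0.2005], [-0.7604, -0.3153, -0.5678, 1.8223], [0.0, 0.0, 0.0, 1.0]]
top 611.5686718782309 611.5686718782309 315.49283226896307 240.3519049288717 [[-0.0484, -0.9988, -0.0047, -0.0238], [-0.976, 0.0483, -0.2124, 0.5814], [0.2124, -0.0057, -0.9772, 1.2406], [0.0, 0.0, 0.0, 1.0]]
```

View pics/scene0.png

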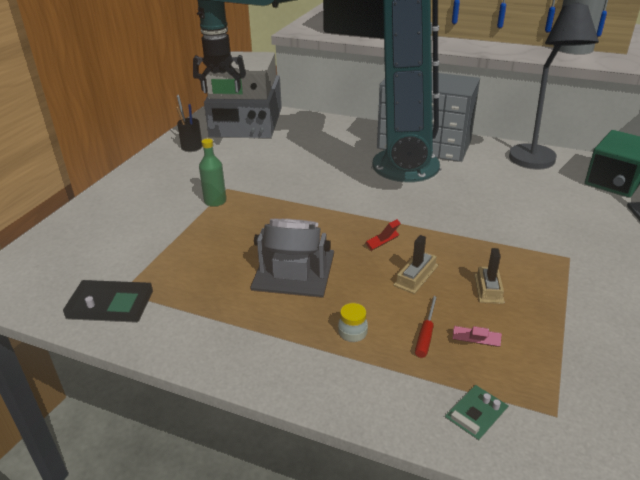

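View pics/top0.png

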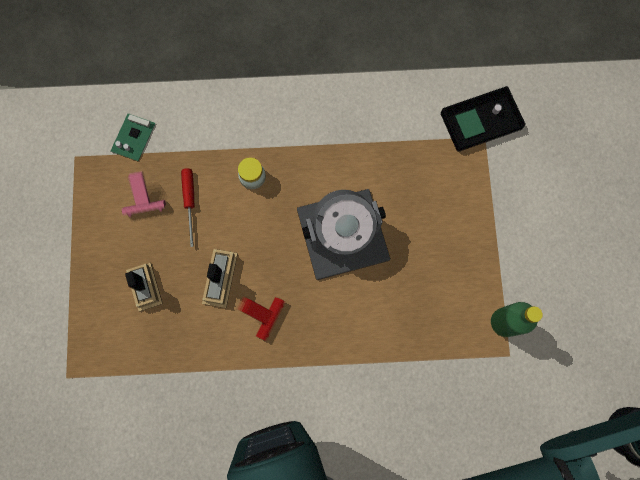

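The top view shows the head at about (345,225) and the longer rest, for the wide spanner, at about (220,278). The shorter, narrow one is at (143,287). The red look-alike is at (263,318), the pink one at (143,197), the jar at (250,172) and the screwdriver at (190,205). I'll zoom in next.

```bash
python3 - <<'E'
import cv2,pickle,numpy as np
t=pickle.load(open("top0.pkl","rb"));s=pickle.load(open("scene0.pkl","rb"))
a=cv2.resize(t["image"][180:290,290:400],(440,440),interpolation=cv2.INTER_CUBIC)
b=cv2.resize(t["image"][240:320,190:250],(330,440),interpolation=cv2.INTER_CUBIC)
cv2.imwrite("pics/z1.png",np.hstack([a,b]))
a=cv2.resize(s["image"][205:300,245:345],(400,380),interpolation=cv2.INTER_CUBIC)
b=cv2.resize(s["image"][220:315,385:485],(400,380),interpolation=cv2.INTER_CUBIC)
cv2.imwrite("pics/z2.png",np.hstack([a,b]))
for (u,v) in [(345,225),(213,272),(220,278),(263,318),(250,172)]:
    z=t["z_map"][v,u];p=np.array([(u-t["cx"])/t["fx"]*z,(v-t["cy"])/t["fy"]*z,z,1])
    print(u,v,np.round(np.linalg.inv(t["camera_from_world"])@p,4)[:3])
E
```

```text
345 225 [ 0.5942 -0.1132  0.128 ]
213 272 [0.5144 0.1596 0.1068]
220 278 [0.512  0.1557 0.041 ]
263 318 [0.4229 0.067  0.0339]
250 172 [0.7403 0.0836 0.0594]
```

View pics/z1.png

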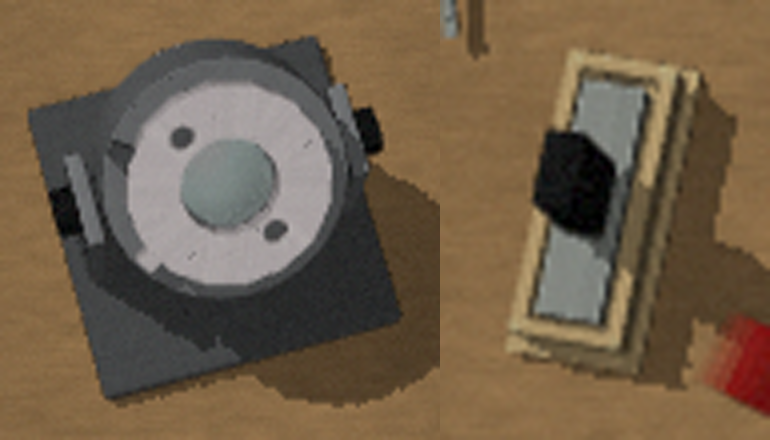

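View pics/z2.png

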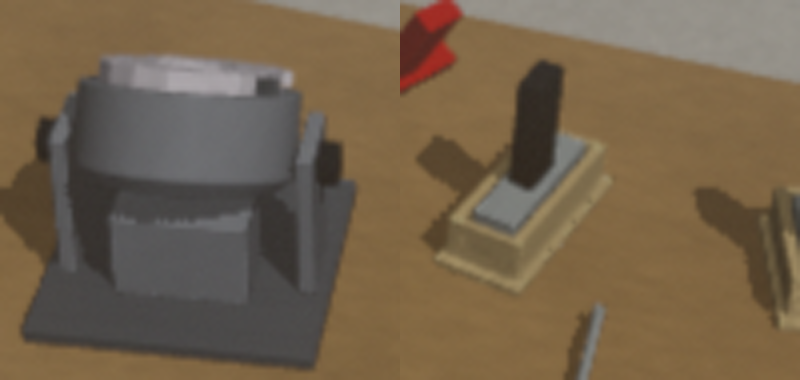

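```bash
cat > h.py <<'E'
import cv2,pickle,numpy as np
def pts(c):
    v,u=np.mgrid[:480,:640];z=c["z_map"]
    P=np.stack([(u-c["cx"])/c["fx"]*z,(v-c["cy"])/c["fy"]*z,z,np.ones_like(z)],-1)
    W=P@np.linalg.inv(c["camera_from_world"]).T
    W[z<=0]=np.nan
    return W[...,:3]
def ray(c,u,v):
    M=np.linalg.inv(c["camera_from_world"]);d=M[:3,:3]@np.array([(u-c["cx"])/c["fx"],(v-c["cy"])/c["fy"],1]);return M[:3,3],d
def hit(c,u,v,p,n):
    o,d=ray(c,u,v);return o+d*(np.dot(p-o,n)/np.dot(d,n))
def proj(c,P):
    q=c["camera_from_world"]@np.append(P,1);return np.array([q[0]/q[2]*c["fx"]+c["cx"],q[1]/q[2]*c["fy"]+c["cy"]])
E
python3 - <<'E'
from h import *
t=pickle.load(open("top0.pkl","rb"));s=pickle.load(open("scene0.pkl","rb"))
W=pts(t);im=t["image"].astype(int);g=im.mean(2)
# ring bright mask
m=np.zeros(g.shape,np.uint8);m[185:270,305:390]=(g[185:270,305:390]>150)
n_,L,st,ce=cv2.connectedComponentsWithStats(m);k=1+np.argmax(st[1:,4]);m=(L==k).astype(np.uint8)
P=W[m>0];P=P[~np.isnan(P).any(1)]
for _ in range(4):
    c=P.mean(0);n=np.linalg.svd(P-c,full_matrices=False)[2][2];n*=np.sign(n[2]);r=(P-c)@n;P=P[abs(r)<.004]
print("plane",c,n,"tilt",np.degrees(np.arccos(n[2])),"res",r.std(),"yaw of n",np.degrees(np.arctan2(n[1],n[0])))
cs,_=cv2.findContours(m,cv2.RETR_EXTERNAL,cv2.CHAIN_APPROX_NONE)
co=max(cs,key=cv2.contourArea)[:,0]
Q=np.array([hit(t,u,v,c,n) for u,v in co])
e1=np.cross([0,1,0],n);e1/=np.linalg.norm(e1);e2=np.cross(n,e1)
X=np.c_[(Q-c)@e1,(Q-c)@e2]
cc,rad=cv2.minEnclosingCircle(X.astype(np.float32));print("circle",c+cc[0]*e1+cc[1]*e2,rad)
hull=cv2.convexHull(X.astype(np.float32));
for _ in range(1):
    A=np.c_[2*X,np.ones(len(X))];sol=np.linalg.lstsq(A,(X**2).sum(1),rcond=None)[0];print("lsq",c+sol[0]*e1+sol[1]*e2,np.sqrt(sol[2]+sol[0]**2+sol[1]**2))
H=[]
for (u,v) in [(335.5,214.5),(358.75,237.5)]:
    u0,v0=int(u)-4,int(v)-4;w=np.clip(165-g[v0:v0+10,u0:u0+10],0,None)
    w[w<25]=0
    vv,uu=np.mgrid[v0:v0+10,u0:u0+10];cu,cv=(w*uu).sum()/w.sum(),(w*vv).sum()/w.sum()
    h=hit(t,cu,cv,c,n);H.append(h);print("hole",cu,cv,h); print(g[v0:v0+10,u0:u0+10].astype(int))
print("sep",np.linalg.norm(H[0]-H[1]),"mid",(H[0]+H[1])/2, (H[0]-H[1])/np.linalg.norm(H[0]-H[1]))
# grip
d=W[240:320,190:250];x=d[(d[...,2]>.095)];
print("grip top",np.median(x[:,2]),x.mean(0),len(x))
rect=cv2.minAreaRect((x[:,:2]*1000).astype(np.float32));print(rect)
hsv=cv2.cvtColor(t["image"],cv2.COLOR_BGR2HSV)
b=(hsv[...,1]<60)&(g>110);b[:240]=0;b[320:]=0;b[:,:190]=0;b[:,250:]=0
x=np.array([hit(t,u,v,np.array([0,0,.036]),np.array([0,0,1.])) for v,u in np.argwhere(b)]);print(b.sum(),cv2.minAreaRect((x[:,:2]*1000).astype(np.float32)))
cv2.imwrite("pics/m.png",cv2.resize((b*255).astype(np.uint8)[240:320,190:250],None,fx=5,fy=5))
dd=W[...,2];rm=(abs(dd-.032)<.004)&(hsv[...,1]>60);rm[:240]=0;rm[320:]=0;rm[:,:190]=0;rm[:,240:]=0
x=np.array([hit(t,u,v,np.array([0,0,.032]),np.array([0,0,1.])) for v,u in np.argwhere(rm)]);print(rm.sum(),cv2.minAreaRect((x[:,:2]*1000).astype(np.float32)))
# scene: grip top
W2=pts(s);d=W2[220:315,385:450];x=d[d[...,2]>.09];print("scene grip",x.mean(0),cv2.minAreaRect((x[:,:2]*1000).astype(np.float32)))
E
```

```text
plane [ 0.59013142 -0.11569313  0.13547274] [-0.48965856 -0.10613995  0.86542984] tilt 30.068176165032114 res 0.0018775486327118687 yaw of n -167.76959559502112
circle [ 0.58809167 -0.11373092  0.1345593 ] 0.055303048342466354
lsq [ 0.58958022 -0.11604132  0.13511816] 0.051149396134555554
hole 335.2228556277343 214.1234256926952 [ 0.61209157 -0.09370918  0.15059395]
[[163 166 166 166 161 166 163 163 163 165]
 [159 162 160 156 126 139 156 159 162 163]
 [161 157 127  82  70  72  93 140 163 162]
 [168 144  77  72  73  70  69 110 164 163]
 [168 126  73  72  72  66  67 118 165 164]
 [166 133  77  71  69  69  78 139 166 164]
 [167 144 102  75  76  82 144 165 164 162]
 [165 166 155 131 134 154 172 167 162 142]
 [163 162 169 165 169 168 165 156 142 137]
 [162 164 163 168 167 167 162 140 134 132]]
hole 358.0237246297312 236.97613823368076 [ 0.56956024 -0.13859664  0.12102462]
[[122 139 139 152 168 167 167 164 164 163]
 [136 138 149 158 156 157 160 167 165 165]
 [140 154 158 121  85  78 108 147 168 164]
 [149 163 118  74  72  73  71  91 169 167]
 [132 162  78  70  72  72  68  71 166 168]
 [163 150  79  70  68  69  81 139 170 168]
 [162 166  94  71  73  78 141 159 165 165]
 [161 162 148 121 124 137 163 171 160 164]
 [164 161 163 159 164 166 166 168 164 162]
 [164 164 163 163 164 163 164 167 163 164]]
sep 0.06854300063505023 mid [ 0.5908259  -0.11615291  0.13580928] [0.62050578 0.65488024 0.43139825]
grip top 0.10783499932762586 [0.51654926 0.16181496 0.10687648] 130
((517.2329711914062, 162.9367218017578), (16.5738582611084, 30.005887985229492), 76.33724212646484)
305 ((541.8338623046875, 171.10214233398438), (139.21337890625, 64.90612030029297), 16.90091323852539)
313 ((518.22021484375, 162.0005645751953), (45.101009368896484, 112.2183837890625), 77.01053619384766)
scene grip [0.52351152 0.16475578 0.1026874 ] ((495.5625, 123.18946838378906), (123.06086730957031, 34.26123046875), 59.38664627075195)
```

View pics/m.png

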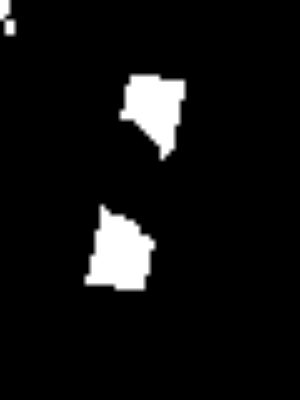

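```bash
cat >> h.py <<'E'
from scipy.spatial.transform import Rotation as Ro
def plan(R,p,Rt,pt):
    "rotation first (tool axes, deg) then shift (mm) in target tool axes"
    rv=Ro.from_matrix(R.T@Rt).as_rotvec(degrees=True);d=Rt.T@(pt-p)*1000
    nr=int(np.ceil(max(abs(rv))/7.1));nd=int(np.ceil(np.linalg.norm(d)/41))
    print("rot",rv.round(2),"rows",nr,"each",(rv/max(nr,1)).round(2)," shift",d.round(1),"rows",nd,"each",(d/max(nd,1)).round(2))
E
python3 - <<'E'
from h import *
t=pickle.load(open("top0.pkl","rb"));s=pickle.load(open("scene0.pkl","rb"))
im=t["image"];g=im.astype(int).mean(2);hsv=cv2.cvtColor(im,cv2.COLOR_BGR2HSV);W=pts(t)
b=(hsv[...,1]<60)&(g>110);b[:250]=0;b[302:]=0;b[:,:200]=0;b[:,235:]=0
uv=np.argwhere(b)
z36=np.array([0,0,.036]);Z=np.array([0,0,1.])
x=np.array([hit(t,u,v,z36,Z) for v,u in uv])*1000
print("bar",b.sum(),cv2.minAreaRect(x[:,:2].astype(np.float32)), "want 94x26")
# outside rest outline: wood, depth-based
h=W[...,2]
m=((hsv[...,1]>40)&(h>.024)&(h<.045));
m[:240]=0;m[320:]=0;m[:,:195]=0;m[:,242:]=0
n_,L,st,ce=cv2.connectedComponentsWithStats(m.astype(np.uint8));k=1+np.argmax(st[1:,4])
x=np.array([hit(t,u,v,np.array([0,0,.032]),Z) for v,u in np.argwhere(L==k)])*1000
print("rim",cv2.minAreaRect(x[:,:2].astype(np.float32)))
# grip top, black, both views
for c,(r0,r1,c0,c1),nm in((t,(255,292,200,230),"top"),(s,(230,275,405,432),"scene")):
    gg=c["image"].astype(int).max(2);Wc=pts(c)
    m=np.zeros(gg.shape,bool);m[r0:r1,c0:c1]=gg[r0:r1,c0:c1]<70
    mm=m&(abs(Wc[...,2]-.108)<.006)
    q=np.array([hit(c,u,v,np.array([0,0,.108]),Z) for v,u in np.argwhere(mm)])*1000
    print(nm,m.sum(),mm.sum(),cv2.minAreaRect(q[:,:2].astype(np.float32)),q.mean(0),np.median(Wc[...,2][mm]))
m=(hsv[...,0]>40)&(hsv[...,0]<80)&(hsv[...,1]>100)&(W[...,2]>.05);m[:,:480]=0;print("bottle",W[m].mean(0))
for (u,v) in [(143,270),(137,282),(145,287),(213,272)]: print("pt",u,v,W[v,u])
E
```

```text
bar 292 ((517.8027954101562, 163.09701538085938), (24.835771560668945, 92.34778594970703), 77.45623779296875) want 94x26
rim ((517.7638549804688, 161.7217254638672), (45.90079116821289, 112.96826171875), 77.0375747680664)
top 305 111 ((517.2186279296875, 162.1683807373047), (16.965299606323242, 29.248889923095703), 75.39030456542969) [516.78568353 162.42239766 108.        ] 0.1081566448807274
scene 281 66 ((522.9381713867188, 165.42015075683594), (15.929176330566406, 35.84034729003906), 83.92976379394531) [523.44625236 165.43721916 108.        ] 0.10866845748958426
bottle [ 0.37270152 -0.4340635   0.14410455]
pt 143 270 [0.53967285 0.32413394 0.0287091 ]
pt 137 282 [0.50420794 0.31902078 0.08954727]
pt 145 287 [0.50161691 0.31812959 0.03325981]
pt 213 272 [0.51438675 0.15958451 0.10675999]
```

```bash
python3 - <<'E'
from h import *
from plant import sensors
o=sensors.get_obs();R=np.array(o["orientation"]);p=np.array(o["ee_pos"])
a=np.radians(-12.7);c,s=np.cos(a),np.sin(a)
Rt=np.array([[c,s,0],[s,-c,0],[0,0,-1]])
plan(R,p,Rt,np.array([.5178,.1628,.20]))
E
```

```text
rot [-1.200e-01  2.000e-02  3.331e+01] rows 5 each [-0.02  0.    6.66]  shift [ 167.5 -731.9   30.2] rows 19 each [  8.81 -38.52   1.59]
```

Emit:
drive_tool([
  {"offset":[0,0,0],"delta_rot":[0,0,6.66]},
  {"offset":[0,0,0],"delta_rot":[0,0,6.66]},
  {"offset":[0,0,0],"delta_rot":[0,0,6.66]},
  {"offset":[0,0,0],"delta_rot":[0,0,6.66]},
  {"offset":[0,0,0],"delta_rot":[0,0,6.66]},
  {"offset":[8.8,-38.5,0],"delta_rot":[0,0,0]},
  {"offset":[8.8,-38.5,0],"delta_rot":[0,0,0]},
  {"offset":[8.8,-38.5,0],"delta_rot":[0,0,0]},
], jaw=0, squeeze=80)

```text
time_s: 0.77
ee_pos: [0.2448, -0.4067, 0.2302]
orientation: [[0.975, -0.221, -0.001], [-0.221, -0.975, 0.002], [-0.001, -0.002, -1.0]]
force: [0.5, -0.0, 0.9]
gripper_width: 0.0848
```

Emit:
drive_tool([
  {"offset":[8.8,-38.5,0],"delta_rot":[0,0,0]},
  {"offset":[8.8,-38.5,0],"delta_rot":[0,0,0]},
  {"offset":[8.8,-38.5,0],"delta_rot":[0,0,0]},
  {"offset":[8.8,-38.5,0],"delta_rot":[0,0,0]},
  {"offset":[8.8,-38.5,0],"delta_rot":[0,0,0]},
  {"offset":[8.8,-38.5,0],"delta_rot":[0,0,0]},
  {"offset":[8.8,-38.5,0],"delta_rot":[0,0,0]},
  {"offset":[8.8,-38.5,0],"delta_rot":[0,0,0]},
])

```text
time_s: 1.43
ee_pos: [0.3812, -0.1209, 0.231]
orientation: [[0.976, -0.22, 0.0], [-0.22, -0.976, -0.0], [0.0, 0.0, -1.0]]
force: [0.7, -0.4, -0.1]
gripper_width: 0.0855
```

Emit:
drive_tool([
  {"offset":[8.8,-38.5,0],"delta_rot":[0,0,0]},
  {"offset":[8.8,-38.5,0],"delta_rot":[0,0,0]},
  {"offset":[8.8,-38.5,0],"delta_rot":[0,0,0]},
  {"offset":[8.8,-38.5,0],"delta_rot":[0,0,0]},
  {"offset":[8.8,-38.5,0],"delta_rot":[0,0,0]},
  {"offset":[8.8,-38.5,0],"delta_rot":[0,0,0]},
  {"offset":[8.8,-38.5,0],"delta_rot":[0,0,0]},
  {"offset":[0,0,0],"delta_rot":[0,0,0]},
])

```text
time_s: 2.1
ee_pos: [0.5015, 0.1322, 0.2295]
orientation: [[0.977, -0.213, -0.002], [-0.213, -0.977, 0.003], [-0.002, -0.003, -1.0]]
force: [-0.3, -0.4, -0.0]
gripper_width: 0.0855
```

```bash
python3 - <<'E'
from h import *
from plant import sensors
o=sensors.get_obs();R=np.array(o["orientation"]);p=np.array(o["ee_pos"])
print(o["time_s"],p,o["joint_positions"])
a=np.radians(-12.7);c,s=np.cos(a),np.sin(a)
Rt=np.array([[c,s,0],[s,-c,0],[0,0,-1]])
plan(R,p,Rt,np.array([.5178,.1628,.057]))
E
```

```text
2.1 [0.50148654 0.13222368 0.22951391] [  8.38570394   1.04230588  82.87967798   0.1907601   96.15073214
 110.68889556]
rot [-0.15  0.14  0.42] rows 1 each [-0.15  0.14  0.42]  shift [  9.2 -33.4 172.5] rows 5 each [ 1.84 -6.68 34.5 ]
```

Emit:
drive_tool([
  {"offset":[9.2,-33.4,0],"delta_rot":[0,0,0.4]},
  {"offset":[0,0,40],"delta_rot":[0,0,0]},
  {"offset":[0,0,40],"delta_rot":[0,0,0]},
  {"offset":[0,0,0],"delta_rot":[0,0,0]},
  {"offset":[0,0,0],"delta_rot":[0,0,0]},
])

```text
time_s: 2.52
ee_pos: [0.5138, 0.1563, 0.1475]
orientation: [[0.974, -0.226, -0.009], [-0.226, -0.974, -0.002], [-0.009, 0.004, -1.0]]
force: [0.4, 0.0, 1.6]
gripper_width: 0.0855
```

```bash
python3 - <<'E'
from h import *
from plant import sensors,read_camera
o=sensors.get_obs();R=np.array(o["orientation"]);p=np.array(o["ee_pos"])
print(o["time_s"],p)
a=np.radians(-12.7);c,s=np.cos(a),np.sin(a)
Rt=np.array([[c,s,0],[s,-c,0],[0,0,-1]])
plan(R,p,Rt,np.array([.5178,.1628,.057]))
s=read_camera("scene")["image"];cv2.imwrite("pics/s1.png",cv2.resize(s[140:320,360:520],None,fx=3.3,fy=3.3))
E
```

```text
2.5167 [0.51376267 0.15625659 0.14754077]
rot [ 0.23  0.49 -0.39] rows 1 each [ 0.23  0.49 -0.39]  shift [ 2.5 -7.3 90.5] rows 3 each [ 0.83 -2.42 30.18]
```

View pics/s1.png

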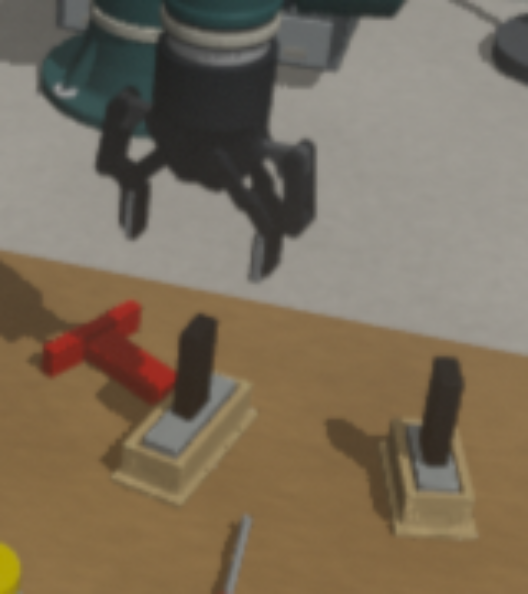

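The picture shows the open gripper above the wide spanner's grip, which is at about (197,365) in the crop. The red look-alike lies low beside the rest. I'll correct the offset and descend.

Emit:
drive_tool([
  {"offset":[2.5,-7,0],"delta_rot":[0.2,0.5,-0.4]},
  {"offset":[0,0,0],"delta_rot":[0,0,0]},
  {"offset":[0,0,30],"delta_rot":[0,0,0]},
  {"offset":[0,0,30],"delta_rot":[0,0,0]},
  {"offset":[0,0,30],"delta_rot":[0,0,0]},
  {"offset":[0,0,0],"delta_rot":[0,0,0]},
  {"offset":[0,0,0],"delta_rot":[0,0,0]},
  {"offset":[0,0,0],"delta_rot":[0,0,0]},
])

```text
time_s: 3.23
ee_pos: [0.5238, 0.1639, 0.0646]
orientation: [[0.975, -0.22, 0.015], [-0.22, -0.976, 0.002], [0.014, -0.006, -1.0]]
force: [-0.4, -0.7, 0.7]
gripper_width: 0.0854
```

```bash
python3 - <<'E'
from h import *
from plant import sensors,read_camera
o=sensors.get_obs();R=np.array(o["orientation"]);p=np.array(o["ee_pos"])
print(o["time_s"],p)
a=np.radians(-12.7);c,s=np.cos(a),np.sin(a)
Rt=np.array([[c,s,0],[s,-c,0],[0,0,-1]])
plan(R,p,Rt,np.array([.5178,.1628,.057]))
s=read_camera("scene")["image"];t=read_camera("top")["image"];cv2.imwrite("pics/s2.png",np.hstack([cv2.resize(s[180:300,360:480],(400,400)),cv2.resize(t[220:340,160:280],(400,400))]))
E
```

```text
3.2333 [0.52377852 0.16385539 0.06462067]
rot [-0.32 -0.79  0.01] rows 1 each [-0.32 -0.79  0.01]  shift [-5.6  2.3  7.6] rows 1 each [-5.6   2.34  7.62]
```

View pics/s2.png

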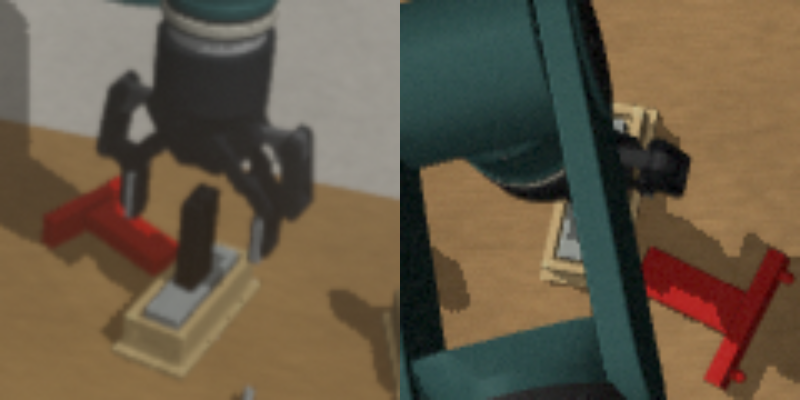

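Emit:
drive_tool([
  {"offset":[0,0,0],"delta_rot":[0,0,0]},
  {"offset":[0,0,0],"delta_rot":[0,0,0]},
  {"offset":[0,0,0],"delta_rot":[0,0,0]},
])

```text
time_s: 3.58
ee_pos: [0.5222, 0.1636, 0.0624]
orientation: [[0.976, -0.22, 0.011], [-0.22, -0.976, 0.002], [0.011, -0.004, -1.0]]
force: [-0.4, 0.2, -1.1]
gripper_width: 0.0851
```

```bash
python3 - <<'E'
from h import *
from plant import sensors,read_camera
o=sensors.get_obs();R=np.array(o["orientation"]);p=np.array(o["ee_pos"])
print(o["time_s"],p,o["joint_vel"])
a=np.radians(-12.7);c,s=np.cos(a),np.sin(a)
Rt=np.array([[c,s,0],[s,-c,0],[0,0,-1]])
plan(R,p,Rt,np.array([.5178,.1628,.057]))
E
```

```text
3.5833 [0.52215506 0.16356557 0.06244663] [ 0.06962366  0.4472387   0.57720105  0.1155854  -0.08144781  0.10039235]
rot [-0.24 -0.61  0.01] rows 1 each [-0.24 -0.61  0.01]  shift [-4.1  1.7  5.4] rows 1 each [-4.08  1.7   5.45]
```

Emit:
drive_tool([
  {"offset":[0,0,0],"delta_rot":[0,0,0]},
  {"offset":[0,0,0],"delta_rot":[0,0,0]},
  {"offset":[0,0,0],"delta_rot":[0,0,0]},
  {"offset":[0,0,0],"delta_rot":[0,0,0]},
  {"offset":[0,0,0],"delta_rot":[0,0,0]},
  {"offset":[0,0,0],"delta_rot":[0,0,0]},
  {"offset":[0,0,0],"delta_rot":[0,0,0]},
  {"offset":[0,0,0],"delta_rot":[0,0,0]},
])

```text
time_s: 4.25
ee_pos: [0.5215, 0.1634, 0.0612]
orientation: [[0.976, -0.22, 0.009], [-0.22, -0.976, 0.001], [0.009, -0.003, -1.0]]
force: [1.0, -0.3, 0.4]
gripper_width: 0.0853
```

Emit:
drive_tool([
  {"offset":[-3.5,1,4],"delta_rot":[-0.2,-0.5,0]},
  {"offset":[0,0,0],"delta_rot":[0,0,0]},
  {"offset":[0,0,0],"delta_rot":[0,0,0]},
  {"offset":[0,0,0],"delta_rot":[0,0,0]},
  {"offset":[0,0,0],"delta_rot":[0,0,0]},
])

```text
time_s: 4.67
ee_pos: [0.518, 0.1632, 0.0573]
orientation: [[0.976, -0.22, 0.0], [-0.22, -0.976, -0.0], [0.0, 0.0, -1.0]]
force: [-0.0, -0.1, 0.1]
gripper_width: 0.0855
```

Emit:
drive_tool([
  {"offset":[0,0,0],"delta_rot":[0,0,0]},
  {"offset":[0,0,0],"delta_rot":[0,0,0]},
  {"offset":[0,0,0],"delta_rot":[0,0,0]},
  {"offset":[0,0,0],"delta_rot":[0,0,0]},
  {"offset":[0,0,0],"delta_rot":[0,0,0]},
  {"offset":[0,0,0],"delta_rot":[0,0,0]},
  {"offset":[0,0,0],"delta_rot":[0,0,0]},
  {"offset":[0,0,0],"delta_rot":[0,0,0]},
], jaw=255, squeeze=80)

```text
time_s: 5.33
ee_pos: [0.518, 0.1633, 0.0574]
orientation: [[0.976, -0.22, 0.0], [-0.22, -0.976, -0.0], [0.0, 0.0, -1.0]]
force: [0.2, -0.8, 1.0]
gripper_width: 0.0152
```

```bash
python3 - <<'E'
from h import *
from plant import sensors,read_camera
o=sensors.get_obs();R=np.array(o["orientation"]);p=np.array(o["ee_pos"])
print(o["time_s"],p,R.round(4).tolist(),o["joint_positions"])
s=read_camera("scene")["image"];cv2.imwrite("pics/s3.png",cv2.resize(s[180:300,360:480],(500,500)))
E
```

```text
5.3333 [0.51796949 0.16325454 0.05735513] [[0.9756, -0.2195, 0.0002], [-0.2195, -0.9756, -0.0001], [0.0002, 0.0001, -1.0]] [ 1.15173590e+01  9.84800830e+00  9.34335461e+01 -9.60629137e-03
  7.67107061e+01  1.14200186e+02]
```

View pics/s3.png

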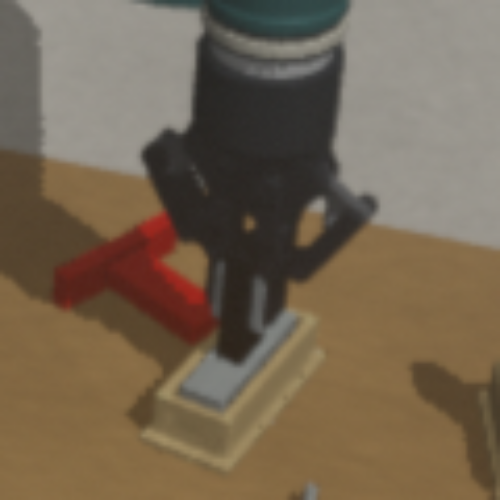

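```bash
cat > tgt.py <<'E'
from h import *
y=np.radians(12.0);n=np.array([-.5*np.cos(y),-.5*np.sin(y),np.cos(np.pi/6)])
h=np.array([0.6205,0.6549,0.4314]);h-=n*(h@n);h/=np.linalg.norm(h)
C=np.array([.5905,-.1161,.1355])
Rt=np.c_[h,np.cross(-n,h),-n]
L=.0334
E
python3 - <<'E'
from tgt import *
from plant import sensors
o=sensors.get_obs();R=np.array(o["orientation"]);p=np.array(o["ee_pos"])
print(Rt.round(3))
up=p+[0,0,.19]
plan(R,p,R,up)
plan(R,up,Rt,C+n*(L+.045))
E
```

```text
[[ 0.621  0.612  0.489]
 [ 0.655 -0.748  0.104]
 [ 0.43   0.256 -0.866]]
rot [0. 0. 0.] rows 0 each [0. 0. 0.]  shift [   0.    0. -190.] rows 5 each [ 1.0e-02  0.0e+00 -3.8e+01]
rot [ -1.64  31.13 -54.14] rows 8 each [-0.21  3.89 -6.77]  shift [-186.   224.8   24.9] rows 8 each [-23.25  28.1    3.11]
```

Emit:
drive_tool([
  {"offset":[0,0,-15],"delta_rot":[0,0,0]},
  {"offset":[0,0,-25],"delta_rot":[0,0,0]},
  {"offset":[0,0,-30],"delta_rot":[0,0,0]},
  {"offset":[0,0,-30],"delta_rot":[0,0,0]},
  {"offset":[0,0,-30],"delta_rot":[0,0,0]},
  {"offset":[0,0,-30],"delta_rot":[0,0,0]},
  {"offset":[0,0,-30],"delta_rot":[0,0,0]},
  {"offset":[0,0,0],"delta_rot":[0,0,0]},
])

```text
time_s: 6.05
ee_pos: [0.5205, 0.1638, 0.2547]
orientation: [[0.976, -0.219, 0.012], [-0.219, -0.976, 0.002], [0.012, -0.005, -1.0]]
force: [0.7, -0.3, -0.2]
gripper_width: 0.0151
```

Emit:
drive_tool([
  {"offset":[0,0,0],"delta_rot":[-0.2,3.89,-6.77]},
  {"offset":[0,0,0],"delta_rot":[-0.2,3.89,-6.77]},
  {"offset":[0,0,0],"delta_rot":[-0.2,3.89,-6.77]},
  {"offset":[0,0,0],"delta_rot":[-0.2,3.89,-6.77]},
  {"offset":[0,0,0],"delta_rot":[-0.2,3.89,-6.77]},
  {"offset":[0,0,0],"delta_rot":[-0.2,3.89,-6.77]},
  {"offset":[0,0,0],"delta_rot":[-0.2,3.89,-6.77]},
  {"offset":[0,0,0],"delta_rot":[-0.2,3.89,-6.77]},
])

```text
time_s: 6.72
ee_pos: [0.5168, 0.1635, 0.2452]
orientation: [[0.685, 0.567, 0.457], [0.603, -0.793, 0.079], [0.408, 0.221, -0.886]]
force: [0.7, -0.0, -1.3]
gripper_width: 0.0151
```

Emit:
drive_tool([
  {"offset":[-23,28,0],"delta_rot":[0,0,0]},
  {"offset":[-23,28,0],"delta_rot":[0,0,0]},
  {"offset":[-23,28,0],"delta_rot":[0,0,0]},
  {"offset":[-23,28,0],"delta_rot":[0,0,0]},
  {"offset":[-23,28,0],"delta_rot":[0,0,0]},
  {"offset":[-23,28,0],"delta_rot":[0,0,0]},
  {"offset":[-23,28,0],"delta_rot":[0,0,0]},
  {"offset":[0,0,0],"delta_rot":[0,0,0]},
])

```text
time_s: 7.38
ee_pos: [0.5157, -0.096, 0.2213]
orientation: [[0.697, 0.556, 0.454], [0.593, -0.802, 0.072], [0.404, 0.219, -0.888]]
force: [-0.3, 0.0, -2.5]
gripper_width: 0.0153
```

Emit:
drive_tool([
  {"offset":[0,0,0],"delta_rot":[0,0,0]},
  {"offset":[0,0,0],"delta_rot":[0,0,0]},
  {"offset":[0,0,0],"delta_rot":[0,0,0]},
  {"offset":[0,0,0],"delta_rot":[0,0,0]},
  {"offset":[0,0,0],"delta_rot":[0,0,0]},
])

```text
time_s: 7.8
ee_pos: [0.5173, -0.0878, 0.2246]
orientation: [[0.687, 0.564, 0.458], [0.6, -0.796, 0.079], [0.409, 0.22, -0.886]]
force: [0.4, 0.4, -3.3]
gripper_width: 0.0151
```

```bash
python3 - <<'E'
from tgt import *
from plant import sensors,read_camera
o=sensors.get_obs();R=np.array(o["orientation"]);p=np.array(o["ee_pos"])
print(o["time_s"],p,np.round(o["joint_positions"],1),np.round(o["joint_vel"],2),o["force"],o["ft_torque"])
plan(R,p,Rt,C+n*(L+.045))
s=read_camera("scene");t=read_camera("top");pickle.dump((s,t),open("a4.pkl","wb"));cv2.imwrite("pics/s4.png",np.hstack([cv2.resize(s["image"][160:300,230:370],(400,400)),cv2.resize(t["image"][170:290,280:400],(400,400))]))
E
```

```text
7.8 [ 0.51727084 -0.08781814  0.22462511] [-25.6 -15.9 102.7  16.5  70.9  23.9] [-0.23 -0.   -0.16 -0.09 -0.04 -0.07] [ 0.44050139  0.44274475 -3.29478674] [-0.05761919  0.36226826  0.03888689]
rot [-0.24  2.54 -4.35] rows 1 each [-0.24  2.54 -4.35]  shift [-11.3  43.2  31.7] rows 2 each [-5.65 21.59 15.83]
```

View pics/s4.png

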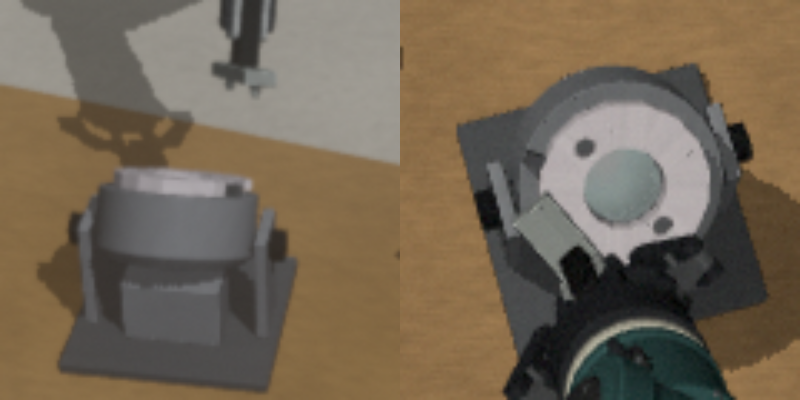

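Emit:
drive_tool([
  {"offset":[0,0,0],"delta_rot":[-0.2,2.5,-4.35]},
  {"offset":[-6,22,8],"delta_rot":[0,0,0]},
  {"offset":[-5,21,8],"delta_rot":[0,0,0]},
  {"offset":[0,0,16],"delta_rot":[0,0,0]},
  {"offset":[0,0,0],"delta_rot":[0,0,0]},
  {"offset":[0,0,0],"delta_rot":[0,0,0]},
  {"offset":[0,0,0],"delta_rot":[0,0,0]},
  {"offset":[0,0,0],"delta_rot":[0,0,0]},
])

```text
time_s: 8.57
ee_pos: [0.5523, -0.125, 0.2041]
orientation: [[0.623, 0.611, 0.489], [0.654, -0.749, 0.103], [0.429, 0.256, -0.866]]
force: [0.7, -0.2, -1.8]
gripper_width: 0.0149
```

```bash
python3 - <<'E'
from tgt import *
from plant import sensors,read_camera
o=sensors.get_obs();R=np.array(o["orientation"]);p=np.array(o["ee_pos"])
print(o["time_s"],p,np.round(o["joint_positions"],1),np.round(o["joint_vel"],2),o["force"],o["ft_torque"])
plan(R,p,Rt,C+n*(L+.030))
s=read_camera("scene");t=read_camera("top");pickle.dump((s,t),open("a5.pkl","wb"));cv2.imwrite("pics/s5.png",np.hstack([cv2.resize(s["image"][170:270,250:350],(400,400)),cv2.resize(t["image"][180:280,290:390],(400,400))]))
E
```

```text
8.5667 [ 0.55229485 -0.12504945  0.20413612] [-29.6 -10.  101.   21.1  67.   13.2] [-0.13 -0.16 -0.16 -0.2  -0.21 -0.05] [ 0.7138596  -0.20534237 -1.79215805] [-0.07366676  0.4311626   0.00527309]
rot [ 0.07  0.03 -0.07] rows 1 each [ 0.07  0.03 -0.07]  shift [ 0.1 -0.9 15.7] rows 1 each [ 0.12 -0.87 15.66]
```

View pics/s5.png

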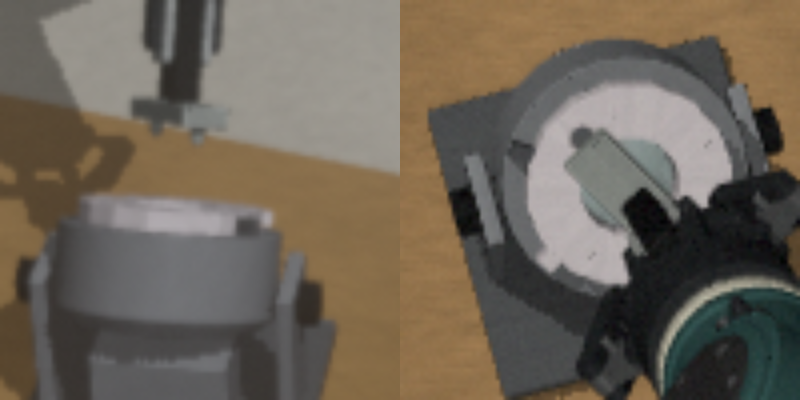

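```bash
python3 - <<'E'
from tgt import *
from plant import sensors
o=sensors.get_obs();R=np.array(o["orientation"]);p=np.array(o["ee_pos"])
s,t=pickle.load(open("a5.pkl","rb"))
for q in [(47,13,21.4),(47,-13,21.4)]: print(proj(t,p+R@np.array(q)/1000))
for q in [(35,0,43.4),(-35,0,43.4),(47,13,33.4),(47,-13,33.4),(-47,13,33.4),(-47,-13,33.4)]: print("scene",(proj(s,p+R@np.array(q)/1000)-[250,170])*4)
a=cv2.resize(t["image"][205:240,322:357],None,fx=16,fy=16,interpolation=cv2.INTER_NEAREST);cv2.imwrite("pics/z5.png",a)
E
```

```text
[340.7671098  212.23422829]
[330.92286398 221.65892244]
scene [191.8515047  146.02072905]
scene [151.28258019 137.56265575]
scene [178.2257747  128.15372375]
scene [222.59626166 130.66774149]
scene [124.82594114 117.97456722]
scene [166.77598129 120.4019046 ]
```

View pics/z5.png

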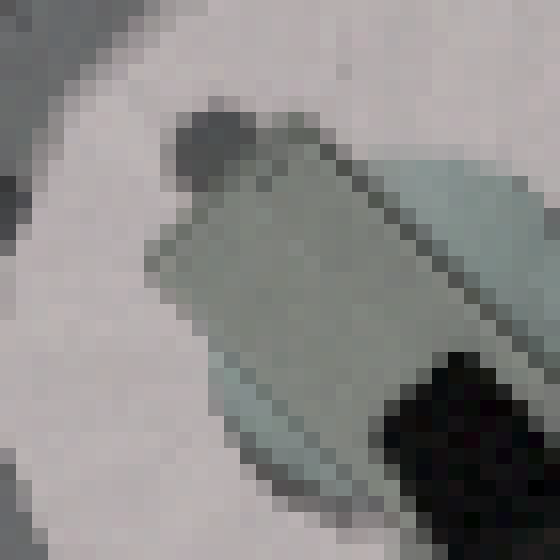

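Emit:
drive_tool([
  {"offset":[0,-0.9,15],"delta_rot":[0,0,0]},
  {"offset":[0,0,15],"delta_rot":[0,0,0]},
  {"offset":[0,0,0],"delta_rot":[0,0,0]},
  {"offset":[0,0,0],"delta_rot":[0,0,0]},
  {"offset":[0,0,0],"delta_rot":[0,0,0]},
  {"offset":[0,0,0],"delta_rot":[0,0,0]},
])

```text
time_s: 9.17
ee_pos: [0.5666, -0.122, 0.1783]
orientation: [[0.623, 0.61, 0.49], [0.654, -0.75, 0.102], [0.43, 0.257, -0.866]]
force: [0.0, -0.1, -1.7]
gripper_width: 0.015
```

```bash
cat > chk.py <<'E'
from tgt import *
from plant import sensors,read_camera
import sys
o=sensors.get_obs();R=np.array(o["orientation"]);p=np.array(o["ee_pos"])
print(o["time_s"],p,np.round(o["joint_positions"],1),"F tool",(R.T@o["force"]).round(1),"T tool",(R.T@o["ft_torque"]).round(3))
plan(R,p,Rt,C+n*L)
if len(sys.argv)>1:
    s=read_camera("scene");t=read_camera("top");pickle.dump((s,t),open("a%s.pkl"%sys.argv[1],"wb"));cv2.imwrite("pics/s%s.png"%sys.argv[1],np.hstack([cv2.resize(s["image"][170:270,250:350],(400,400)),cv2.resize(t["image"][180:280,290:390],(400,400))]))
E
python3 chk.py 6
```

```text
9.1667 [ 0.56662257 -0.12204517  0.17833547] [-28.3  -7.5 101.8  21.1  63.4  13.3] F tool [-0.8 -0.3  1.4] T tool [ 0.195 -0.324 -0.003]
rot [ 0.13  0.03 -0.11] rows 1 each [ 0.13  0.03 -0.11]  shift [ 0.3 -0.8 16. ] rows 1 each [ 0.33 -0.79 15.99]
```

View pics/s6.png

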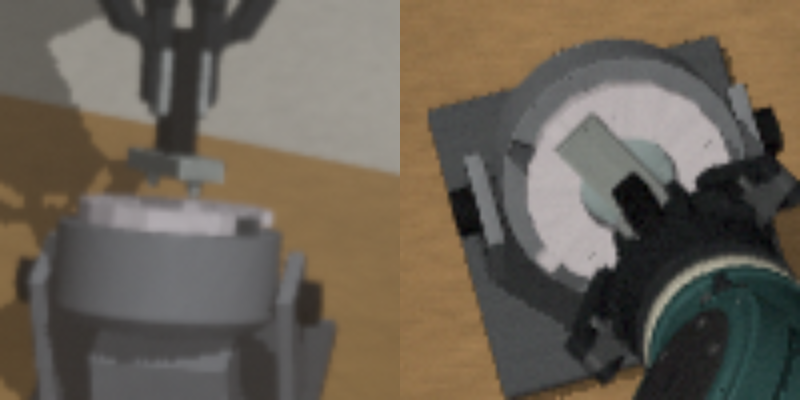

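The bar sits centred over the bore, with the pin tips about 6 mm above the face. I'll lower it in stages and watch the force.

Emit:
drive_tool([
  {"offset":[0.3,-0.8,4],"delta_rot":[0.1,0,-0.1]},
  {"offset":[0,0,3],"delta_rot":[0,0,0]},
  {"offset":[0,0,2],"delta_rot":[0,0,0]},
  {"offset":[0,0,0],"delta_rot":[0,0,0]},
  {"offset":[0,0,0],"delta_rot":[0,0,0]},
  {"offset":[0,0,0],"delta_rot":[0,0,0]},
])

```text
time_s: 9.77
ee_pos: [0.5704, -0.12, 0.1689]
orientation: [[0.623, 0.612, 0.487], [0.655, -0.749, 0.104], [0.429, 0.254, -0.867]]
force: [0.3, -0.4, -3.1]
gripper_width: 0.0152
```

```bash
python3 chk.py
```

```text
9.7667 [ 0.57042243 -0.12000549  0.16887759] [-27.9  -6.6 102.1  21.2  62.4  13.2] F tool [-1.4 -0.3  2.7] T tool [ 0.221 -0.373  0.014]
rot [-0.09  0.08 -0.04] rows 1 each [-0.09  0.08 -0.04]  shift [0.7 0.8 5.7] rows 1 each [0.7  0.83 5.73]
```

Emit:
drive_tool([
  {"offset":[0.5,0.6,1.5],"delta_rot":[0,0,0]},
  {"offset":[0,0,1.5],"delta_rot":[0,0,0]},
  {"offset":[0,0,0],"delta_rot":[0,0,0]},
  {"offset":[0,0,0],"delta_rot":[0,0,0]},
  {"offset":[0,0,0],"delta_rot":[0,0,0]},
])

```text
time_s: 10.18
ee_pos: [0.5725, -0.1198, 0.1667]
orientation: [[0.623, 0.612, 0.487], [0.655, -0.749, 0.104], [0.429, 0.254, -0.867]]
force: [0.6, -0.0, -2.3]
gripper_width: 0.0153
```

```bash
python3 chk.py 7
```

```text
10.1833 [ 0.57254247 -0.11982866  0.16671256] [-27.7  -6.2 102.   21.2  62.1  13.2] F tool [-0.7 -0.2  2.3] T tool [ 0.263 -0.452 -0.049]
rot [-0.09  0.08 -0.04] rows 1 each [-0.09  0.08 -0.04]  shift [0.2 0.2 2.8] rows 1 each [0.19 0.22 2.8 ]
```

View pics/s7.png

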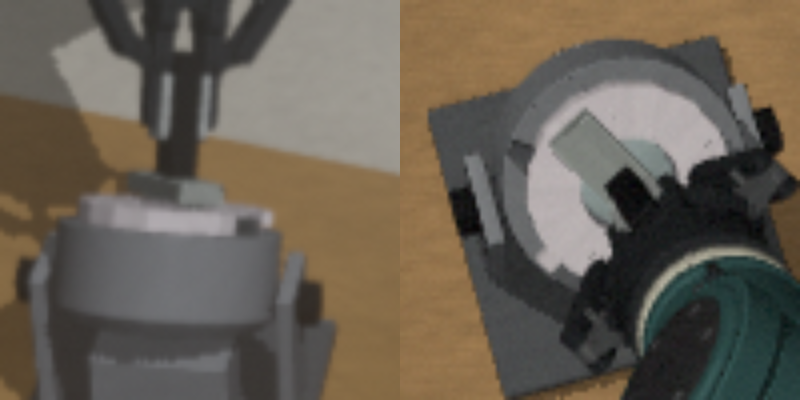

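The pins are in with no reaction force and the bar looks nearly flush. I'll press the last few millimetres until it touches.

Emit:
drive_tool([
  {"offset":[0.2,0.2,1.5],"delta_rot":[0,0,0]},
  {"offset":[0,0,1],"delta_rot":[0,0,0]},
  {"offset":[0,0,0],"delta_rot":[0,0,0]},
  {"offset":[0,0,0],"delta_rot":[0,0,0]},
  {"offset":[0,0,0],"delta_rot":[0,0,0]},
])

```text
time_s: 10.7
ee_pos: [0.574, -0.1196, 0.1647]
orientation: [[0.623, 0.612, 0.487], [0.655, -0.749, 0.104], [0.429, 0.254, -0.867]]
force: [-0.3, 0.2, -1.0]
gripper_width: 0.0152
```

```bash
python3 chk.py
```

```text
10.7 [ 0.57402312 -0.11961214  0.16470388] [-27.6  -6.  102.   21.2  61.8  13.2] F tool [-0.5 -0.6  0.8] T tool [ 0.23  -0.394  0.017]
rot [-0.08  0.08 -0.04] rows 1 each [-0.08  0.08 -0.04]  shift [-0.  -0.   0.3] rows 1 each [-0.01 -0.01  0.31]
```

Emit:
drive_tool([
  {"offset":[0,0,1],"delta_rot":[0,0,0]},
  {"offset":[0,0,0.5],"delta_rot":[0,0,0]},
  {"offset":[0,0,0],"delta_rot":[0,0,0]},
  {"offset":[0,0,0],"delta_rot":[0,0,0]},
  {"offset":[0,0,0],"delta_rot":[0,0,0]},
])

```text
time_s: 11.12
ee_pos: [0.5747, -0.1196, 0.164]
orientation: [[0.622, 0.612, 0.488], [0.655, -0.748, 0.104], [0.428, 0.255, -0.867]]
force: [-5.4, -0.9, 3.2]
gripper_width: 0.015
```

```bash
python3 chk.py 8
```

```text
11.1167 [ 0.57466425 -0.1196042   0.16400673] [-27.5  -5.9 102.   21.1  61.6  13.2] F tool [-2.6 -1.9 -5.5] T tool [ 0.548 -0.43  -0.029]
rot [-0.06  0.08 -0.01] rows 1 each [-0.06  0.08 -0.01]  shift [-0.1 -0.2 -0.6] rows 1 each [-0.11 -0.22 -0.6 ]
```

View pics/s8.png

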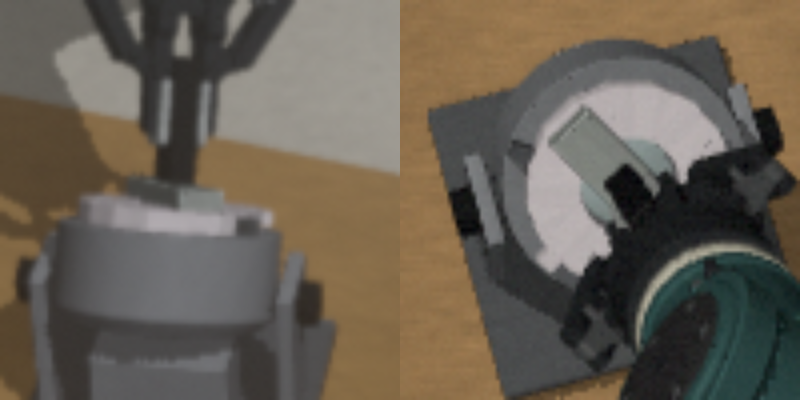

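Emit:
drive_tool([
  {"offset":[0,0,0],"delta_rot":[0,0,4]},
  {"offset":[0,0,0],"delta_rot":[0,0,4]},
  {"offset":[0,0,0],"delta_rot":[0,0,4]},
  {"offset":[0,0,0],"delta_rot":[0,0,4]},
  {"offset":[0,0,0],"delta_rot":[0,0,4]},
  {"offset":[0,0,0],"delta_rot":[0,0,0]},
  {"offset":[0,0,0],"delta_rot":[0,0,0]},
  {"offset":[0,0,0],"delta_rot":[0,0,0]},
])

```text
time_s: 11.88
ee_pos: [0.5749, -0.1196, 0.1641]
orientation: [[0.794, 0.363, 0.488], [0.361, -0.927, 0.104], [0.49, 0.094, -0.867]]
force: [-6.0, 0.1, 3.5]
gripper_width: 0.015
```

```bash
python3 chk.py 9
```

```text
11.8833 [ 0.57494312 -0.11959968  0.16407636] [-27.5  -5.9 102.   21.2  61.6  33.2] F tool [-3. -2. -6.] T tool [ 0.286 -0.503 -0.062]
rot [ -0.02   0.06 -19.95] rows 3 each [-0.01  0.02 -6.65]  shift [-0.3 -0.4 -0.7] rows 1 each [-0.32 -0.41 -0.68]
```

View pics/s9.png

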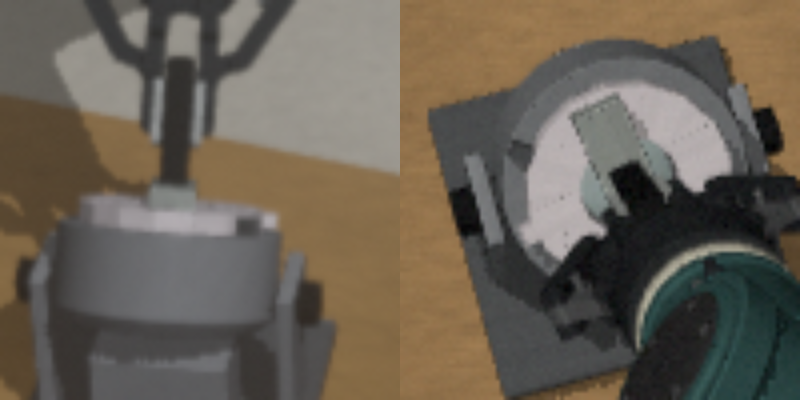

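Emit:
drive_tool([
  {"offset":[0,0,0],"delta_rot":[0,0,4]},
  {"offset":[0,0,0],"delta_rot":[0,0,4]},
  {"offset":[0,0,0],"delta_rot":[0,0,4]},
  {"offset":[0,0,0],"delta_rot":[0,0,4]},
  {"offset":[0,0,0],"delta_rot":[0,0,0]},
  {"offset":[0,0,0],"delta_rot":[0,0,0]},
  {"offset":[0,0,0],"delta_rot":[0,0,0]},
])

```text
time_s: 12.57
ee_pos: [0.5752, -0.1198, 0.1642]
orientation: [[0.863, 0.131, 0.489], [0.091, -0.99, 0.103], [0.497, -0.045, -0.866]]
force: [-4.8, -1.2, 4.4]
gripper_width: 0.0152
```

```bash
python3 chk.py 10
```

```text
12.5667 [ 0.57515179 -0.11976516  0.16415476] [-27.5  -5.9 102.   21.2  61.6  49.1] F tool [-2.1  0.3 -6.3] T tool [-0.067 -0.399  0.023]
rot [ 2.000e-02  4.000e-02 -3.593e+01] rows 6 each [ 0.    0.01 -5.99]  shift [-0.4 -0.7 -0.7] rows 1 each [-0.37 -0.68 -0.7 ]
```

View pics/s10.png

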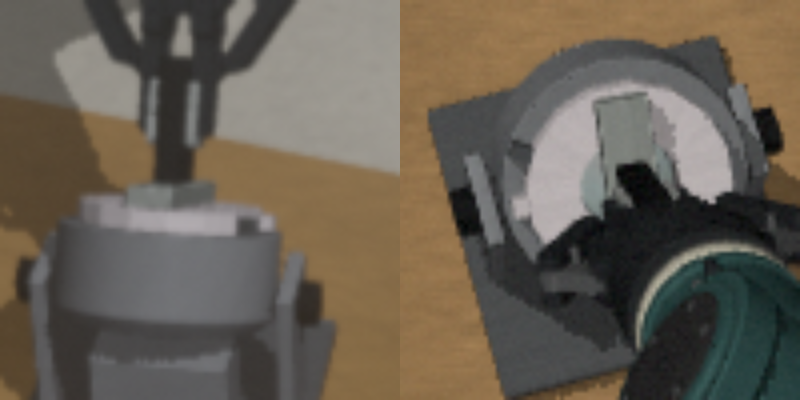

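Emit:
drive_tool([
  {"offset":[0,0,0],"delta_rot":[0,0,4]},
  {"offset":[0,0,0],"delta_rot":[0,0,4]},
  {"offset":[0,0,0],"delta_rot":[0,0,4]},
  {"offset":[0,0,0],"delta_rot":[0,0,0]},
  {"offset":[0,0,0],"delta_rot":[0,0,0]},
  {"offset":[0,0,0],"delta_rot":[0,0,0]},
])

```text
time_s: 13.17
ee_pos: [0.5751, -0.1199, 0.1641]
orientation: [[0.871, -0.051, 0.489], [-0.116, -0.988, 0.103], [0.477, -0.147, -0.866]]
force: [-5.3, -1.4, 5.6]
gripper_width: 0.0153
```

```bash
python3 chk.py 11
```

```text
13.1667 [ 0.57514257 -0.11986645  0.16412128] [-27.5  -5.9 102.   21.2  61.6  61.1] F tool [-1.8  0.8 -7.6] T tool [-0.242 -0.421  0.115]
rot [ 3.00e-02  5.00e-02 -4.79e+01] rows 7 each [ 0.    0.01 -6.84]  shift [-0.3 -0.7 -0.7] rows 1 each [-0.28 -0.74 -0.71]
```

View pics/s11.png

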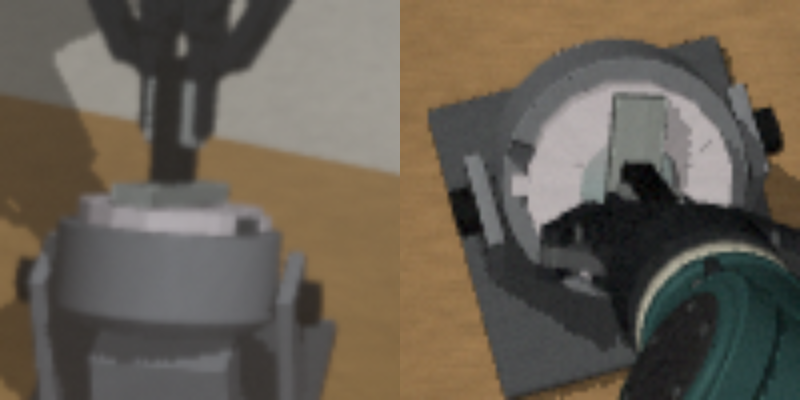

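Emit:
drive_tool([
  {"offset":[0,0,0],"delta_rot":[0,0,3]},
  {"offset":[0,0,0],"delta_rot":[0,0,3]},
  {"offset":[0,0,0],"delta_rot":[0,0,2]},
  {"offset":[0,0,0],"delta_rot":[0,0,0]},
  {"offset":[0,0,0],"delta_rot":[0,0,0]},
  {"offset":[0,0,0],"delta_rot":[0,0,0]},
])

```text
time_s: 13.77
ee_pos: [0.5751, -0.1199, 0.1641]
orientation: [[0.855, -0.172, 0.489], [-0.252, -0.962, 0.103], [0.452, -0.211, -0.866]]
force: [-5.4, -1.8, 5.3]
gripper_width: 0.0151
```

```bash
python3 chk.py 12
```

```text
13.7667 [ 0.57514047 -0.11992649  0.1641364 ] [-27.5  -5.9 102.   21.2  61.6  69.1] F tool [-1.8  1.5 -7.4] T tool [-0.326 -0.441  0.085]
rot [ 4.000e-02  5.000e-02 -5.589e+01] rows 8 each [ 0.01  0.01 -6.99]  shift [-0.3 -0.8 -0.7] rows 1 each [-0.25 -0.79 -0.69]
```

View pics/s12.png

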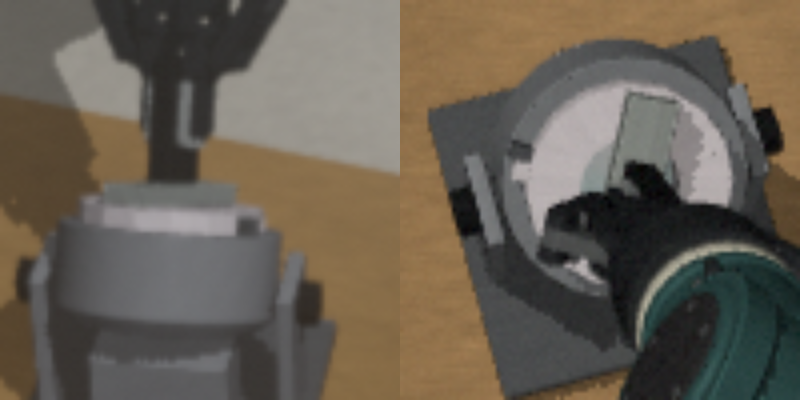

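Emit:
drive_tool([
  {"offset":[0,0,0],"delta_rot":[0,0,2]},
  {"offset":[0,0,0],"delta_rot":[0,0,1]},
  {"offset":[0,0,0],"delta_rot":[0,0,0]},
  {"offset":[0,0,0],"delta_rot":[0,0,0]},
  {"offset":[0,0,0],"delta_rot":[0,0,0]},
])

```text
time_s: 14.28
ee_pos: [0.575, -0.1199, 0.1641]
orientation: [[0.846, -0.213, 0.488], [-0.298, -0.949, 0.102], [0.441, -0.232, -0.867]]
force: [-4.8, -2.2, 5.8]
gripper_width: 0.0151
```

```bash
python3 chk.py 13;python3 -c "
from h import *
s,t=pickle.load(open('a13.pkl','rb'));cv2.imwrite('pics/z13.png',cv2.resize(t['image'][200:250,305:355],(600,600),interpolation=cv2.INTER_NEAREST))"
```

```text
14.2833 [ 0.57499268 -0.11990652  0.16410041] [-27.5  -5.9 102.   21.1  61.6  71.9] F tool [-0.8  1.7 -7.6] T tool [-0.31  -0.502 -1.542]
rot [  0.08   0.11 -58.65] rows 9 each [ 0.01  0.01 -6.52]  shift [-0.2 -0.7 -0.7] rows 1 each [-0.16 -0.67 -0.65]
```

View pics/z13.png

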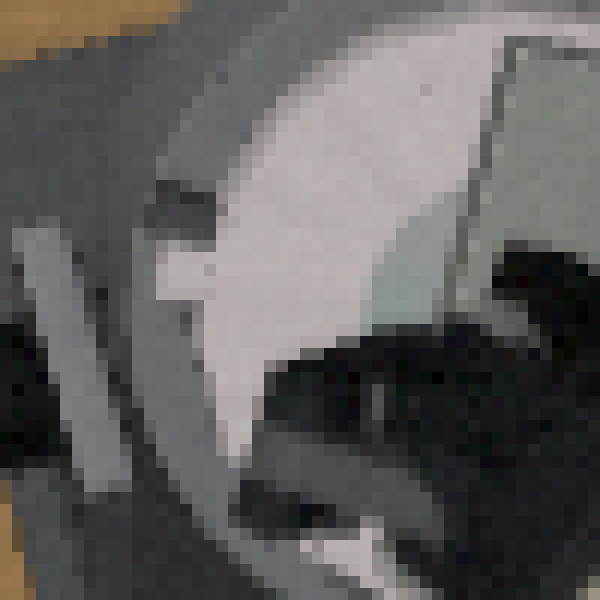

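The torque of −1.5 N m and the lug touching the dark block, at about (190,235) in the zoom, show the ring is at its hard stop. I'll unload the twist and pull straight out.

Emit:
drive_tool([
  {"offset":[0,0,0],"delta_rot":[0,0,-1.5]},
  {"offset":[0,0,0],"delta_rot":[0,0,-1.5]},
  {"offset":[0,0,0],"delta_rot":[0,0,0]},
  {"offset":[0,0,-2],"delta_rot":[0,0,0]},
  {"offset":[0,0,-4],"delta_rot":[0,0,0]},
  {"offset":[0,0,-6],"delta_rot":[0,0,0]},
  {"offset":[0,0,0],"delta_rot":[0,0,0]},
  {"offset":[0,0,0],"delta_rot":[0,0,0]},
])

```text
time_s: 15.05
ee_pos: [0.5687, -0.1204, 0.1737]
orientation: [[0.856, -0.174, 0.487], [-0.255, -0.961, 0.105], [0.45, -0.214, -0.867]]
force: [-0.2, -0.2, -1.9]
gripper_width: 0.0152
```

```bash
python3 chk.py 14
```

```text
15.05 [ 0.56867228 -0.12037952  0.17367079] [-28.   -7.  101.9  21.1  63.1  69.3] F tool [-1.   0.6  1.5] T tool [-0.173 -0.362 -0.009]
rot [ -0.09   0.12 -56.05] rows 8 each [-0.01  0.02 -7.01]  shift [-0.   0.4 10.8] rows 1 each [-0.03  0.39 10.78]
```

View pics/s14.png

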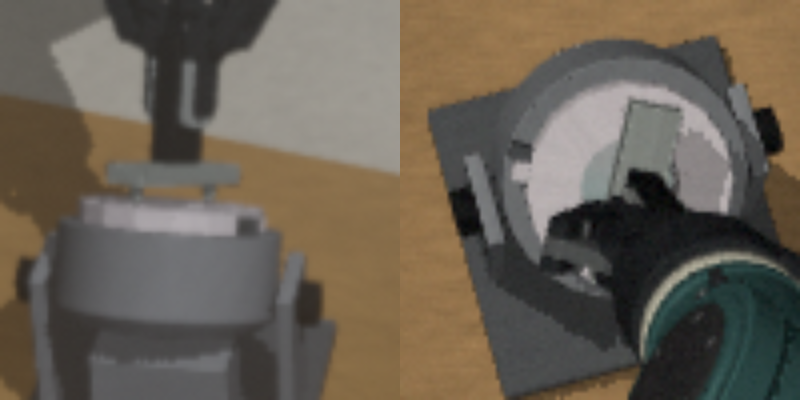

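Emit:
drive_tool([
  {"offset":[0,0,-20],"delta_rot":[0,0,0]},
  {"offset":[0,0,-30],"delta_rot":[0,0,0]},
  {"offset":[0,0,-30],"delta_rot":[0,0,0]},
  {"offset":[0,0,0],"delta_rot":[0,0,0]},
  {"offset":[0,0,0],"delta_rot":[0,0,0]},
  {"offset":[0,0,0],"delta_rot":[0,0,0]},
])

```text
time_s: 15.65
ee_pos: [0.5296, -0.1288, 0.2419]
orientation: [[0.857, -0.174, 0.486], [-0.255, -0.961, 0.105], [0.449, -0.214, -0.868]]
force: [0.2, -0.4, -3.1]
gripper_width: 0.0154
```

```bash
cat > back.py <<'E'
from h import *
from plant import sensors,read_camera
import sys
a=np.radians(-12.68);c,s=np.cos(a),np.sin(a)
R0=np.array([[c,s,0],[s,-c,0],[0,0,-1]]);p0=np.array([.518,.1633,.0574])
o=sensors.get_obs();R=np.array(o["orientation"]);p=np.array(o["ee_pos"])
print(o["time_s"],p,np.round(o["joint_positions"],1),"F",np.round(o["force"],1))
plan(R,p,R0,p0+[0,0,float(sys.argv[1])])
if len(sys.argv)>2:
    s=read_camera("scene");t=read_camera("top");pickle.dump((s,t),open("a%s.pkl"%sys.argv[2],"wb"));cv2.imwrite("pics/s%s.png"%sys.argv[2],np.hstack([cv2.resize(s["image"][180:300,360:480],(400,400)),cv2.resize(t["image"][220:340,160:280],(400,400))]))
E
python3 back.py 0.15
```

```text
15.65 [ 0.52955598 -0.12876022  0.24189929] [-31.7 -13.4  99.4  21.1  72.7  69.1] F [ 0.2 -0.4 -3.1]
rot [-12.67 -26.98  -0.58] rows 4 each [-3.17 -6.74 -0.15]  shift [ -75.4 -282.4   34.5] rows 8 each [ -9.42 -35.3    4.31]
```

Emit:
drive_tool([
  {"offset":[0,0,0],"delta_rot":[-3.17,-6.74,-0.15]},
  {"offset":[0,0,0],"delta_rot":[-3.17,-6.74,-0.15]},
  {"offset":[0,0,0],"delta_rot":[-3.17,-6.74,-0.15]},
  {"offset":[0,0,0],"delta_rot":[-3.17,-6.74,-0.15]},
  {"offset":[-9,-35,0],"delta_rot":[0,0,0]},
  {"offset":[-9,-35,0],"delta_rot":[0,0,0]},
  {"offset":[-9,-35,0],"delta_rot":[0,0,0]},
  {"offset":[-9,-35,0],"delta_rot":[0,0,0]},
])

```text
time_s: 16.32
ee_pos: [0.5253, 0.0177, 0.24]
orientation: [[0.976, -0.219, 0.016], [-0.219, -0.976, 0.005], [0.015, -0.008, -1.0]]
force: [1.1, -0.0, -1.3]
gripper_width: 0.0151
```

Emit:
drive_tool([
  {"offset":[-9,-35,5],"delta_rot":[0,0,0]},
  {"offset":[-9,-35,5],"delta_rot":[0,0,0]},
  {"offset":[-9,-35,5],"delta_rot":[0,0,0]},
  {"offset":[-9,-35,5],"delta_rot":[0,0,0]},
  {"offset":[0,0,0],"delta_rot":[0,0,0]},
  {"offset":[0,0,0],"delta_rot":[0,0,0]},
  {"offset":[0,0,0],"delta_rot":[0,0,0]},
  {"offset":[0,0,0],"delta_rot":[0,0,0]},
])

```text
time_s: 16.98
ee_pos: [0.5216, 0.1594, 0.2228]
orientation: [[0.975, -0.22, 0.02], [-0.22, -0.975, 0.003], [0.019, -0.007, -1.0]]
force: [0.3, 0.0, -1.9]
gripper_width: 0.0152
```

```bash
python3 back.py 0.06
```

```text
16.9833 [0.52159248 0.15935332 0.22281077] [ 1.110e+01  3.700e+00  8.090e+01 -1.000e-01  9.430e+01  1.138e+02] F [ 0.3  0.  -1.9]
rot [-0.4  -1.08 -0.06] rows 1 each [-0.4  -1.08 -0.06]  shift [ -4.4  -3.1 105.4] rows 3 each [-1.46 -1.02 35.14]
```

Emit:
drive_tool([
  {"offset":[-4,-3,0],"delta_rot":[-0.4,-1,0]},
  {"offset":[0,0,35],"delta_rot":[0,0,0]},
  {"offset":[0,0,35],"delta_rot":[0,0,0]},
  {"offset":[0,0,35],"delta_rot":[0,0,0]},
  {"offset":[0,0,0],"delta_rot":[0,0,0]},
  {"offset":[0,0,0],"delta_rot":[0,0,0]},
  {"offset":[0,0,0],"delta_rot":[0,0,0]},
  {"offset":[0,0,0],"delta_rot":[0,0,0]},
])

```text
time_s: 17.65
ee_pos: [0.521, 0.164, 0.1226]
orientation: [[0.975, -0.22, 0.009], [-0.22, -0.975, 0.002], [0.009, -0.004, -1.0]]
force: [-0.2, 0.2, -1.2]
gripper_width: 0.0152
```

Emit:
drive_tool([
  {"offset":[0,0,0],"delta_rot":[0,0,0]},
  {"offset":[0,0,0],"delta_rot":[0,0,0]},
  {"offset":[0,0,0],"delta_rot":[0,0,0]},
  {"offset":[0,0,0],"delta_rot":[0,0,0]},
  {"offset":[0,0,0],"delta_rot":[0,0,0]},
  {"offset":[0,0,0],"delta_rot":[0,0,0]},
  {"offset":[0,0,0],"delta_rot":[0,0,0]},
  {"offset":[0,0,0],"delta_rot":[0,0,0]},
])

```text
time_s: 18.32
ee_pos: [0.5186, 0.1639, 0.1188]
orientation: [[0.976, -0.22, 0.003], [-0.22, -0.976, 0.0], [0.003, -0.001, -1.0]]
force: [-0.7, 0.2, -1.9]
gripper_width: 0.0153
```

```bash
python3 back.py 0.025 15
```

```text
18.3167 [0.51860431 0.16386141 0.11876554] [ 11.6   6.9  89.3  -0.   83.6 114.3] F [-0.7  0.2 -1.9]
rot [-0.05 -0.15 -0.01] rows 1 each [-0.05 -0.15 -0.01]  shift [-0.5  0.7 36.4] rows 1 each [-0.47  0.68 36.37]
```

View pics/s15.png

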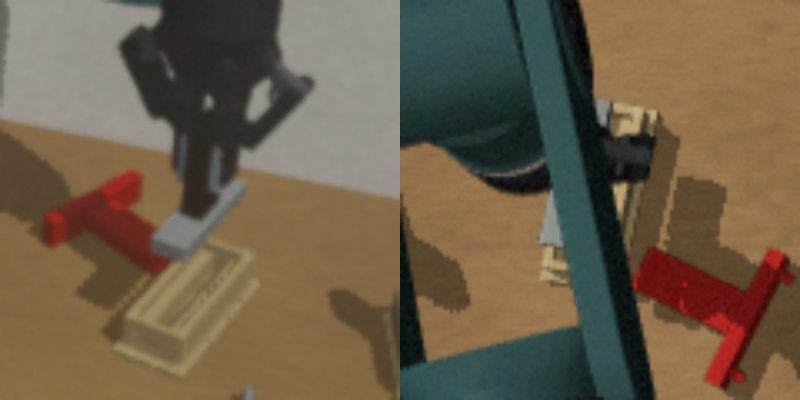

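Emit:
drive_tool([
  {"offset":[-0.5,0.6,20],"delta_rot":[0,-0.1,0]},
  {"offset":[0,0,21],"delta_rot":[0,0,0]},
  {"offset":[0,0,0],"delta_rot":[0,0,0]},
  {"offset":[0,0,0],"delta_rot":[0,0,0]},
  {"offset":[0,0,0],"delta_rot":[0,0,0]},
  {"offset":[0,0,0],"delta_rot":[0,0,0]},
  {"offset":[0,0,0],"delta_rot":[0,0,0]},
  {"offset":[0,0,0],"delta_rot":[0,0,0]},
])

```text
time_s: 19.08
ee_pos: [0.5189, 0.1636, 0.0792]
orientation: [[0.976, -0.22, 0.004], [-0.22, -0.976, 0.001], [0.003, -0.002, -1.0]]
force: [-0.9, -0.2, -2.0]
gripper_width: 0.0152
```

Emit:
drive_tool([
  {"offset":[0,0,0],"delta_rot":[0,0,0]},
  {"offset":[0,0,0],"delta_rot":[0,0,0]},
  {"offset":[0,0,0],"delta_rot":[0,0,0]},
  {"offset":[0,0,0],"delta_rot":[0,0,0]},
  {"offset":[0,0,0],"delta_rot":[0,0,0]},
])

```text
time_s: 19.5
ee_pos: [0.5181, 0.1634, 0.0778]
orientation: [[0.976, -0.22, 0.001], [-0.22, -0.976, 0.001], [0.001, -0.001, -1.0]]
force: [-0.3, 0.2, -1.7]
gripper_width: 0.0149
```

```bash
python3 back.py 0 16
```

```text
19.5 [0.51811505 0.16338504 0.07781966] [ 11.5   8.7  92.2   0.   79.  114.2] F [-0.3  0.2 -1.7]
rot [-0.05 -0.06 -0.01] rows 1 each [-0.05 -0.06 -0.01]  shift [-0.1  0.1 20.4] rows 1 each [-0.09  0.11 20.42]
```

View pics/s16.png

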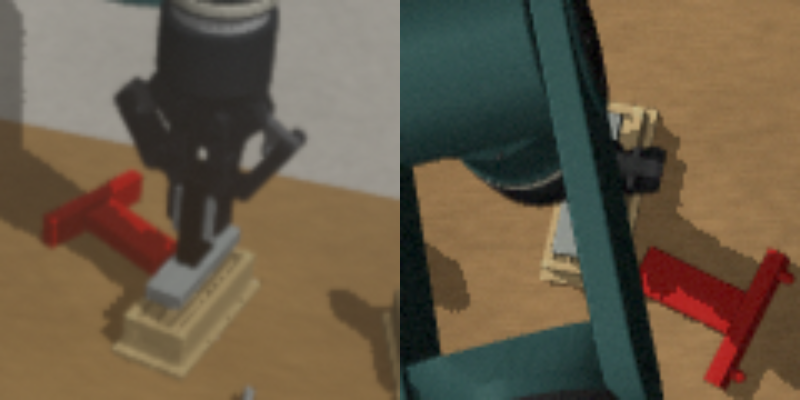

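The bar is parallel to the rest and centred over it. I'll lower it the remaining 20 mm slowly.

Emit:
drive_tool([
  {"offset":[0,0,5],"delta_rot":[0,0,0]},
  {"offset":[0,0,5],"delta_rot":[0,0,0]},
  {"offset":[0,0,3],"delta_rot":[0,0,0]},
  {"offset":[0,0,2],"delta_rot":[0,0,0]},
  {"offset":[0,0,0],"delta_rot":[0,0,0]},
  {"offset":[0,0,0],"delta_rot":[0,0,0]},
  {"offset":[0,0,0],"delta_rot":[0,0,0]},
  {"offset":[0,0,0],"delta_rot":[0,0,0]},
])

```text
time_s: 20.27
ee_pos: [0.5184, 0.1634, 0.0632]
orientation: [[0.976, -0.22, 0.002], [-0.22, -0.976, 0.001], [0.002, -0.001, -1.0]]
force: [-0.9, 0.3, -2.2]
gripper_width: 0.0154
```

Emit:
drive_tool([
  {"offset":[0,0,2],"delta_rot":[0,0,0]},
  {"offset":[0,0,1.5],"delta_rot":[0,0,0]},
  {"offset":[0,0,1],"delta_rot":[0,0,0]},
  {"offset":[0,0,0],"delta_rot":[0,0,0]},
  {"offset":[0,0,0],"delta_rot":[0,0,0]},
  {"offset":[0,0,0],"delta_rot":[0,0,0]},
  {"offset":[0,0,0],"delta_rot":[0,0,0]},
  {"offset":[0,0,0],"delta_rot":[0,0,0]},
])

```text
time_s: 20.93
ee_pos: [0.5182, 0.1634, 0.0585]
orientation: [[0.976, -0.22, 0.001], [-0.22, -0.976, 0.001], [0.001, -0.001, -1.0]]
force: [0.2, -0.6, -2.1]
gripper_width: 0.015
```

```bash
python3 back.py 0 17
```

```text
20.9333 [0.51823833 0.16341126 0.05847095] [ 11.5   9.8  93.4   0.   76.8 114.2] F [ 0.2 -0.6 -2.1]
rot [-0.06 -0.07 -0.01] rows 1 each [-0.06 -0.07 -0.01]  shift [-0.2  0.2  1.1] rows 1 each [-0.21  0.16  1.07]
```

View pics/s17.png

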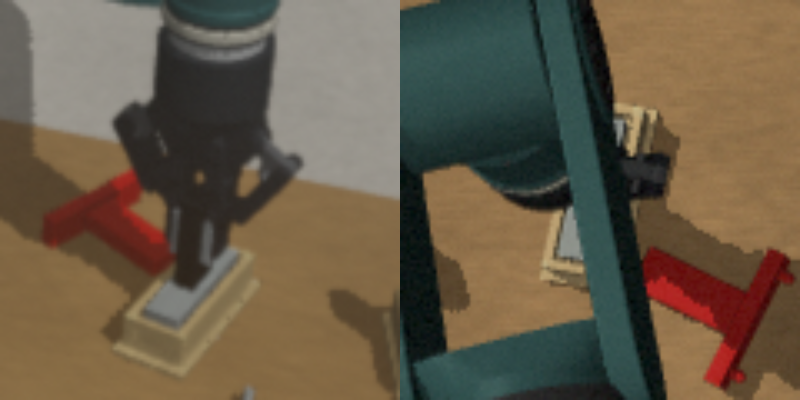

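Emit:
drive_tool([
  {"offset":[0,0,1],"delta_rot":[0,0,0]},
  {"offset":[0,0,0.3],"delta_rot":[0,0,0]},
  {"offset":[0,0,0],"delta_rot":[0,0,0]},
  {"offset":[0,0,0],"delta_rot":[0,0,0]},
  {"offset":[0,0,0],"delta_rot":[0,0,0]},
  {"offset":[0,0,0],"delta_rot":[0,0,0]},
])

```text
time_s: 21.53
ee_pos: [0.5184, 0.1634, 0.0574]
orientation: [[0.976, -0.22, 0.002], [-0.22, -0.976, 0.001], [0.002, -0.001, -1.0]]
force: [-0.2, -0.2, 0.7]
gripper_width: 0.0153
```

Emit:
drive_tool([
  {"offset":[0,0,0],"delta_rot":[0,0,0]},
  {"offset":[0,0,0],"delta_rot":[0,0,0]},
  {"offset":[0,0,0],"delta_rot":[0,0,0]},
  {"offset":[0,0,0],"delta_rot":[0,0,0]},
  {"offset":[0,0,0],"delta_rot":[0,0,0]},
  {"offset":[0,0,0],"delta_rot":[0,0,0]},
  {"offset":[0,0,0],"delta_rot":[0,0,0]},
  {"offset":[0,0,0],"delta_rot":[0,0,0]},
], jaw=0)

```text
time_s: 22.2
ee_pos: [0.5182, 0.1634, 0.0571]
orientation: [[0.976, -0.22, 0.001], [-0.22, -0.976, 0.001], [0.001, -0.001, -1.0]]
force: [0.1, 0.0, 0.5]
gripper_width: 0.0853
```

Emit:
drive_tool([
  {"offset":[0,0,-15],"delta_rot":[0,0,0]},
  {"offset":[0,0,-30],"delta_rot":[0,0,0]},
  {"offset":[0,0,-40],"delta_rot":[0,0,0]},
  {"offset":[0,0,-40],"delta_rot":[0,0,0]},
  {"offset":[0,0,-40],"delta_rot":[0,0,0]},
  {"offset":[0,20,-20],"delta_rot":[0,0,0]},
  {"offset":[-30,20,0],"delta_rot":[0,0,0]},
  {"offset":[-30,20,0],"delta_rot":[0,0,0]},
])

```text
time_s: 22.87
ee_pos: [0.447, 0.1174, 0.244]
orientation: [[0.975, -0.22, 0.005], [-0.22, -0.975, 0.001], [0.005, -0.002, -1.0]]
force: [-0.6, -0.4, 0.4]
gripper_width: 0.0853
```

Emit:
drive_tool([
  {"offset":[-40,0,0],"delta_rot":[0,0,0]},
  {"offset":[-40,0,0],"delta_rot":[0,0,0]},
  {"offset":[-40,0,0],"delta_rot":[0,0,0]},
  {"offset":[0,0,0],"delta_rot":[0,0,0]},
  {"offset":[0,0,0],"delta_rot":[0,0,0]},
  {"offset":[0,0,0],"delta_rot":[0,0,0]},
  {"offset":[0,0,0],"delta_rot":[0,0,0]},
  {"offset":[0,0,0],"delta_rot":[0,0,0]},
])

```text
time_s: 23.53
ee_pos: [0.3301, 0.1441, 0.2416]
orientation: [[0.975, -0.221, 0.001], [-0.221, -0.975, 0.0], [0.001, -0.0, -1.0]]
force: [-0.1, -0.1, -0.2]
gripper_width: 0.0855
```

```bash
python3 - <<'E'
from h import *
from plant import sensors,read_camera
print(sensors.get_obs()["time_s"],sensors.get_obs()["force"])
t=read_camera("top");s=read_camera("scene");pickle.dump((s,t),open("a18.pkl","wb"))
cv2.imwrite("pics/t18.png",t["image"])
s0=s["image"];cv2.imwrite("pics/s18.png",np.hstack([cv2.resize(s0[205:305,250:350],(400,400)),cv2.resize(s0[215:315,385:485],(400,400))]))
W=pts(t);x=W[240:320,190:250];x=x[x[...,2]>.095]
x=x[np.hypot(x[:,0]-.517,x[:,1]-.162)<.04]
print("grip top",len(x),x.mean(0),np.median(x[:,2]),cv2.minAreaRect((x[:,:2]*1000).astype(np.float32)))
E
```

```text
23.5333 [-0.14316858 -0.06084486 -0.17980668]
grip top 136 [0.51673493 0.16162622 0.10669003] 0.10708295970918391 ((517.349853515625, 162.2463836669922), (16.506759643554688, 30.486366271972656), 78.56780242919922)
```

View pics/t18.png

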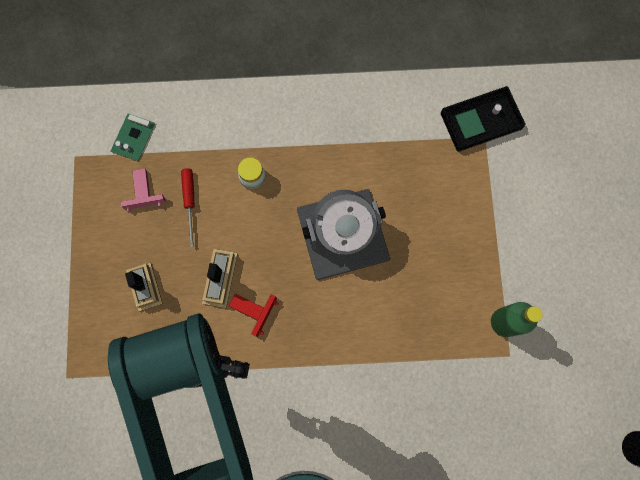

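View pics/s18.png

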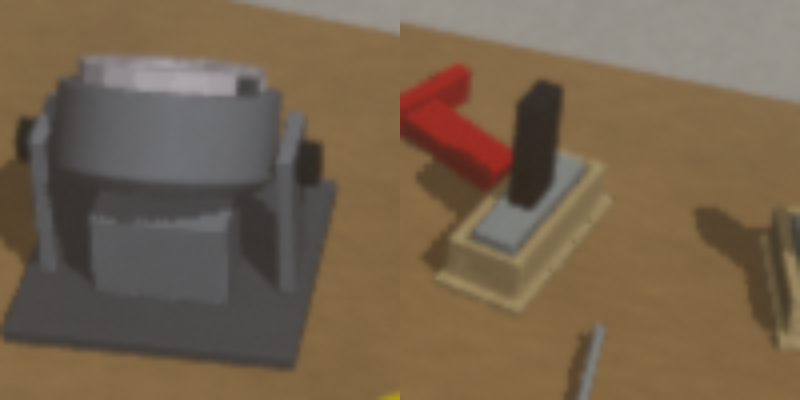

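```bash
python3 - <<'E'
from tgt import *
s,t=pickle.load(open("a18.pkl","rb"));g=t["image"].astype(int).mean(2)
H=[]
for u,v in((350,209),(344,242)):
    u0,v0=u-5,v-5;w=np.clip(165-g[v0:v0+11,u0:u0+11],0,None);w[w<30]=0
    vv,uu=np.mgrid[v0:v0+11,u0:u0+11];H.append(hit(t,(w*uu).sum()/w.sum(),(w*vv).sum()/w.sum(),C,n))
d=H[0]-H[1];print(np.linalg.norm(d),(H[0]+H[1])/2)
d/=np.linalg.norm(d);print("turned deg",np.degrees(np.arctan2(np.cross(h,d)@-n,h@d)))
cv2.imwrite("pics/z18.png",cv2.resize(t["image"][185:265,300:390],None,fx=6,fy=6,interpolation=cv2.INTER_CUBIC))
E
```

```text
0.0685650262530974 [ 0.5912714  -0.11625902  0.13591655]
turned deg 53.135009545125584
```

View pics/z18.png

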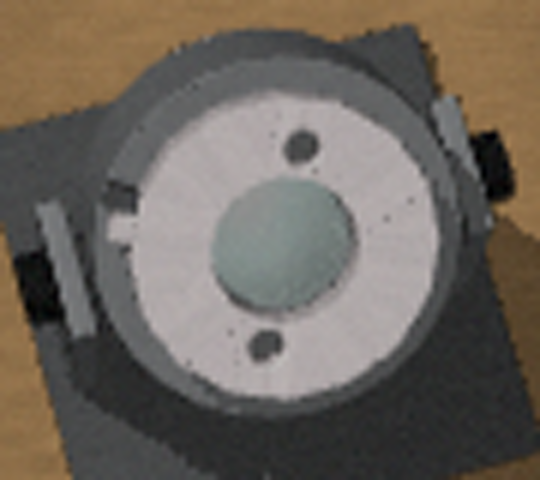

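The lug touches the block, and the ring turned about 53°. The spanner is seated and released, and the gripper is clear, so I'm handing in.

```bash
python3 -c "
from plant import manip
print(manip.close_job())"
```

```text
the job is handed in; nothing more can be done
None
```

The job is done and handed in at about 23.5 s of the 48 s allowed; the hand-in gives no verdict. I put both pins of the wide spanner into the ring until the bar lay flush, at about 6–8 N. Then I turned the ring clockwise to its hard stop, pulled the spanner straight out, set it back in its own rest and released it.

**Last checks:**
- **Ring:** the lug touches the dark block. Torque reached about 1.5 N m at the stop, and the holes show the ring turned about 53°.
- **Spanner:** the grip top is within about 1 mm of its starting position and height. It looks upright, and the gripper is open and clear.
- **Other objects:** the narrow spanner, jar, screwdriver and bottle look unmoved in the top view.

**Disagreements:**
- **Look-alikes:** the red and pink ones sit a few pixels from where the first picture showed them. I never knowingly touched either. The pink one was nowhere near the arm, so I think they settled after the start.
- **Grip position:** at the start, the two cameras disagreed by about 5 mm on the grip's x position. I used the top camera, and the grasp and fit bore it out.

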